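Set out a tray of sound boat hulls

TASK

Lift the top tray off the nested pile and set it down flat in the middle of the cork mat, its long side along the mat's long side. Sort the toy-boat hulls lying on the bench: put every whole one (pointed bow, square full stern) down inside that tray, and every spoiled one (bow missing, stern corner missing, or rear snapped off) in the wooden offcut bin. Leave the other two trays nested where they are, and don't shift the sanding block or the tools.

Things in the scene. Friction and masses are not known exactly. Their poses are not given: they have to be found in the camera images.
- tray_top: topmost of three identical nested grey trays, 240 (x) by 174 (y) by 56 mm high, 0.2-0.35 kg; origin under its centre, z up. Walls 5 mm; inner floor 10 mm above the origin. The lowest 6 mm are a plinth 8 mm in from the outside, which sits with 3 mm play inside the tray below: lift straight up. Trays repeat every 50 mm in height
- tray_top_rib (a point): middle of the top edge of the top tray's grip rib, 46 mm above the tray's origin: an upright rib in the middle of its floor, 60 mm long (x), 14 mm thick (y), 36 mm tall above the floor. Lift the tray by pinching it
- tray_mid: second tray of the pile, same shape and origin; must stay on the bottom tray
- tray_bottom: lowest tray of the pile, same shape and origin; stands on the bench, stays there
- mat: cork mat fixed on the bench, 290 mm (x) by 220 mm (y), 3 mm thick, on the other side of the robot from the pile (left or right varies); origin under its centre, x along its long side
- bin: offcut bin: open wooden box fixed to the bench ahead of the robot, 150 mm (x) by 230 mm (y), 60 mm high, walls and floor 5 mm; origin under its centre, z up
- hull_1: whole toy-boat hull: plain pale pine, 22 mm thick, flat top and bottom; origin at the centre of its outline on the underside, z up. 90 mm long (x), 32 mm wide (y): square stern at x = -45 mm, straight sides up to x = 29 mm, then a pointed bow with its tip at x = +45 mm. May be absent (three or four of the four are there)
- hull_2: whole toy-boat hull: plain pale pine, 22 mm thick, flat top and bottom; origin at the centre of its outline on the underside, z up. 90 mm long (x), 32 mm wide (y): square stern at x = -45 mm, straight sides up to x = 29 mm, then a pointed bow with its tip at x = +45 mm. May be absent (three or four of the four are there)
- hull_3: whole toy-boat hull: plain pale pine, 22 mm thick, flat top and bottom; origin at the centre of its outline on the underside, z up. 90 mm long (x), 32 mm wide (y): square stern at x = -45 mm, straight sides up to x = 29 mm, then a pointed bow with its tip at x = +45 mm. May be absent (three or four of the four are there)
- hull_4: whole toy-boat hull: plain pale pine, 22 mm thick, flat top and bottom; origin at the centre of its outline on the underside, z up. 90 mm long (x), 32 mm wide (y): square stern at x = -45 mm, straight sides up to x = 29 mm, then a pointed bow with its tip at x = +45 mm. May be absent (three or four of the four are there)
- odd_blunt: spoiled hull, bow missing: plain pale pine, 22 mm thick, flat top and bottom; origin at the centre of its outline on the underside, z up. A mere bar 66 mm long (x) and 32 mm wide (y), square at both ends. May be absent (two or three of the three spoiled ones are there)
- odd_stern: spoiled hull, stern chipped: plain pale pine, 22 mm thick, flat top and bottom; origin at the centre of its outline on the underside, z up. Outline of a whole hull, but the stern corner from x = -45 to -12 mm, y = -16 to 0 mm is gone, so it is full width only from x = -12 to 29 mm. May be absent
- odd_snapped: spoiled hull, rear snapped off: plain pale pine, 22 mm thick, flat top and bottom; origin at the centre of its outline on the underside, z up. Only 60 mm long: cut end at x = -30 mm, straight sides 32 mm apart up to x = 14 mm, bow tip at x = +30 mm. May be absent
- sanding_block: bystander among the hulls: cork sanding block with a black sole, 70 by 45 by 30 mm; origin under its centre
- glue_bottle: bystander: white glue bottle with red cap, 56 mm across, 150 mm tall, near the far edge; origin under its centre
- mallet: bystander: wooden mallet lying near the far edge, head 110 by 60 by 75 mm, handle 200 mm towards its +y; origin under the head's centre
- try_square: bystander: try square lying near the robot, stock 100 mm along x, steel blade 140 mm along its +y; origin under the stock's centre
Not all that is in view belongs to the job. Leave any green or pink look-alike of the odd_stern alone.

How it is judged:
On the way, in this order (a step that is already met when the one before it is completed fails the run):
1. the top tray is lifted clear of the tray below (z of tray_top in the frame of tray_mid above 0.062 m), for 0.1 s.
2. the tray stands flat on the mat (horizontal distance between tray_top and mat below 0.045 m and angle between the x axis of tray_top and the x axis of mat, either way round below 0.3 rad and height (world z) of tray_top below 0.01 m and angle between tray_top's own z axis and vertical below 0.06 rad and linear speed of tray_top below 0.02 m/s), for 0.2 s.
At the end, for the whole second after the job is handed in: lifted tray level on the mat, centre within 45 mm, long sides within 0.30 rad; whole hulls inside it, origins under 45 mm above its origin; spoiled hulls inside the bin, origins under 58 mm above its origin; all at rest; middle tray nested within 12 mm on the bottom one, which moved under 50 mm (all of step 2 and x of hull_1 in the frame of tray_top between -0.108 and 0.108 m and y of hull_1 in the frame of tray_top between -0.076 and 0.076 m and z of hull_1 in the frame of tray_top between -0.005 and 0.045 m and linear speed of each of hull_1, hull_2, hull_3, hull_4, odd_blunt, odd_stern, odd_snapped below 0.02 m/s and x of hull_2 in the frame of tray_top between -0.108 and 0.108 m and y of hull_2 in the frame of tray_top between -0.076 and 0.076 m and z of hull_2 in the frame of tray_top between -0.005 and 0.045 m and x of hull_3 in the frame of tray_top between -0.108 and 0.108 m and y of hull_3 in the frame of tray_top between -0.076 and 0.076 m and z of hull_3 in the frame of tray_top between -0.005 and 0.045 m and x of hull_4 in the frame of tray_top between -0.108 and 0.108 m and y of hull_4 in the frame of tray_top between -0.076 and 0.076 m and z of hull_4 in the frame of tray_top between -0.005 and 0.045 m and x of odd_blunt in the frame of bin between -0.069 and 0.069 m and y of odd_blunt in the frame of bin between -0.108 and 0.108 m and z of odd_blunt in the frame of bin between -0.005 and 0.058 m and x of odd_stern in the frame of bin between -0.069 and 0.069 m and y of odd_stern in the frame of bin between -0.108 and 0.108 m and z of odd_stern in the frame of bin between -0.005 and 0.058 m and x of odd_snapped in the frame of bin between -0.069 and 0.069 m and y of odd_snapped in the frame of bin between -0.108 and 0.108 m and z of odd_snapped in the frame of bin between -0.005 and 0.058 m and x of tray_mid in the frame of tray_bottom between -0.012 and 0.012 m and y of tray_mid in the frame of tray_bottom between -0.012 and 0.012 m and z of tray_mid in the frame of tray_bottom between 0.045 and 0.055 m and distance of tray_bottom from where it was at the start of the episode below 0.05 m); the robot touches nothing.
It fails at once if the sanding block is shifted by more than 5 cm (distance of sanding_block from where it was at the start of the episode above 0.05 m).
It fails at once if the glue bottle is shifted by more than 5 cm (distance of glue_bottle from where it was at the start of the episode above 0.05 m).
It fails at once if the mallet is shifted by more than 5 cm (distance of mallet from where it was at the start of the episode above 0.05 m).
It fails at once if the try square is shifted by more than 5 cm (distance of try_square from where it was at the start of the episode above 0.05 m).
Of hull_1, hull_2, hull_3, hull_4 only 3 to 4 are there at a start; the rules pass over those that are not, and their reading is None.
Of odd_blunt, odd_stern, odd_snapped only 2 to 3 are there at a start; the rules pass over those that are not, and their reading is None.
At some moment in a run one of hull_1, hull_2, hull_3, hull_4, odd_blunt, odd_stern, odd_snapped may be knocked a few centimetres aside while the robot is not near it.
Once in a run the grip may slacken for a moment while it holds something.
It also fails if it takes over 210 s, if anything falls off the work surface, if the arm or the gripper's body presses on something with over 40 N, if the wrist force passes 120 N, or if a joint passes its speed limit or range.

ROBOT

A 6-joint arm with a two-finger parallel gripper is mounted at the origin on the work surface. World frame = base frame: x ahead of the robot, y to its left, z up, the work surface at z = 0. Lengths are in m, angles in rad, forces in N, time in s.
With the tool pointing down it reaches from about 0.35 to 0.775 m from the base axis. Payload 5.5 kg.
Tool frame: the origin (TCP) lies on the centre line of the jaws, within the pads' length; the fingertips stand 11 mm ahead of it and the grasp point (between the pads) lies 8 mm behind it; z points along the fingers, y is the direction in which the jaws open and shut (so a half turn about z gives the same grasp; the last joint's range is limited). The gripper opens to 85 mm and grips with 20 to 120 N. Pads are 22 mm wide; open, the fingers measure 114 mm over their backs; the gripper's body (76 mm by 85 mm) begins 54 mm behind the grasp point. The pads swing forward as they close: fully open they stand 13 mm farther back than shut.
Start: joints at [0.988, 0.313, 0.046, 1.304, 0, 1.431], TCP at [0.246, 0.52, 0.242] pointing down, gripper open.
Joint ranges: [-2.76, 2.76], [-0.86, 1.69], [-1.03, 1.26], [-2.2, 2.34], [-1.47, 1.5], [-3.14, 3.14]. Speed limits (rad/s): [2.57, 2.57, 3.14, 3.14, 3.14, 3.14].

INTERFACE

Orientations are given as a unit quaternion [w, x, y, z].
In Python, from workcell import env, imaging, order gives the robot as it stands. The module is installed in compiled form; this text tells all that it offers.
- The arm moves only by the tool move_arm, never from a script. Its argument "deltas" is one flat list of numbers, 7 for each row, row after row: the gripper's target within -1 to 1 (shut at 1, half-way at 0, fully open at -1), then the shift along the tool's x, y, z in m, then the turn, a rotation vector about the tool's x, y, z in degrees. In form: [jaw, tx, ty, tz, ax, ay, az, jaw, tx, ty, tz, ax, ay, az, ...]. A call has 1 to 10 rows; each row shifts and turns the commanded pose from where the row before left it, along the tool's axes as they then stand; what a row does not reach is not made up. A row lasts 1/8 s, in which the tool goes at most 62.5 mm and 10.7 degrees, less where a joint would pass 70% of its speed; a pose out of reach is approached as far as the arm can. A call is refused whole if a number of a shift passes 0.0625 or a number of a turn 10.7, either way. A call with a gripper value outside its range is refused whole. The fingers move at their own pace and stop on an object; "squeeze" is the grip in N (left out, the last holds). Time passes only in rows, so rows that do not move let the fingers close. It gives the time, the measured TCP pose, the force and the opening at its end, in the units of the state.
- env.get_state(): the state, without advancing time (a new reading comes with each control period).
- imaging.read_camera(name): name is "scene" or "top"; returns a dict with "img" (420x560x3 uint8, red, green, blue), "z_map" (420x560 float32, m along the optical axis (not along the pixel's ray), 0 where there is no reading), "fx", "fy", "cx", "cy" (pixels), "rvec" (rotation vector, rad) and "tvec" (3), from world to camera coordinates, as OpenCV has them. Camera axes: x right, y down, z forward; pixel columns grow to the right and rows downward; lengths in m; the calibration is good to about 2 mm. A picture is of the moment at which its call begins.
- order.hand_in(): hands the job in, once; it reports no verdict.
Trained networks look in a picture, given as the dict that the camera call returned (one of the last four; its "shot" number tells which), for a name from the list of things; names that differ only in an ending like _2 or _b are one class to them, and where a whole thing is asked for, a point or a joint stands for the part that bears it (a point fixed in the world has none). Each returns a list of dicts, best first, with "confidence" (0 to 1); they miss things now and then, are a little off and sometimes report something else, mostly with a low value. They report only what shows in the picture. A call takes as long as a camera call. They do not tell look-alikes from the thing itself.
- imaging.recognise(picture, thing): "centre" ([column, row] in pixels, amid what is visible of it).
- imaging.cut_out(picture, thing): "mask" (420x560 bool, what is visible of it) and "centre" ([column, row] in pixels, amid what is visible of it).
The state is a dict: "clock": time; "joint_pos": joint angles; "qvel": joint speeds; "tau": joint torques, N m; "tcp_pos": TCP position; "orientation": TCP orientation; "wrist_force": force on the tool from outside, world axes, zero at the start; "ft_torque": the same for the moment, N m; "finger_gap": finger opening in m.
Only numpy, scipy, OpenCV 4.12 (cv2) and the standard library are available. Lean on these libraries where they do the work, as an engineer would, in place of code of your own. Each camera call takes 0.05 s, during which the arm holds its last target.

## Working session

There is one attempt and no reset: what is moved stays moved. The work goes in short steps, Python scripts to look and compute and a tool call to move; the robot and the scene stay as the last step left them, time stands still between calls to the robot, and variables do not carry over. Pictures are saved under pics/ and viewed, and the job is handed in when it is done.

Besides the shell and the picture viewer there is one more tool, called in YAML: its name, and indented under it one key for each argument. move_arm: Moves the arm, as the interface text tells. Its arguments: {"type":"object","properties":{"deltas":{"type":"array"},"squeeze":{"type":"number"}},"required":["deltas"]}

```bash
mkdir -p pics
python3 - <<'E'
from workcell import env, imaging
import cv2
s=env.get_state(); print({k:(v if not hasattr(v,'__len__') else [round(float(x),3) for x in v]) for k,v in s.items()})
for n in("scene","top"):
    p=imaging.read_camera(n); cv2.imwrite(f"pics/{n}0.png",p["img"][:,:,::-1]); print(n,p["fx"],p["fy"],p["cx"],p["cy"],p["rvec"],p["tvec"])
E
```

```text
{'clock': 0.0, 'joint_pos': [0.988, 0.314, 0.045, 1.304, 0.0, 1.431], 'qvel': [0.0, 0.001, -0.001, -0.0, -0.001, 0.002], 'tau': [0.001, -48.062, 29.854, 0.019, -0.0, -0.0], 'tcp_pos': [0.246, 0.519, 0.241], 'orientation': [-0.0, 0.22, 0.976, -0.001], 'wrist_force': [-0.427, 0.579, -0.276], 'ft_torque': [0.017, 0.0, 0.088], 'finger_gap': 0.08531327970758833}
scene 535.3371100032326 535.3371100032326 276.4473306471531 216.51418484485325 [ 2.40361752  0.86065337 -0.2795049 ] [-0.4083786  -0.19375934  1.47897324]
top 400.12144457701925 400.12144457701925 278.4638676878012 211.5076614892005 [ 2.16215465 -2.15675045  0.17356317] [-0.00571441  0.5507575   0.94436052]
```

View pics/scene0.png

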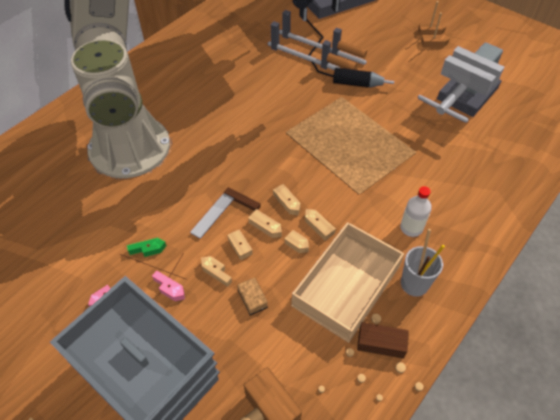

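View pics/top0.png

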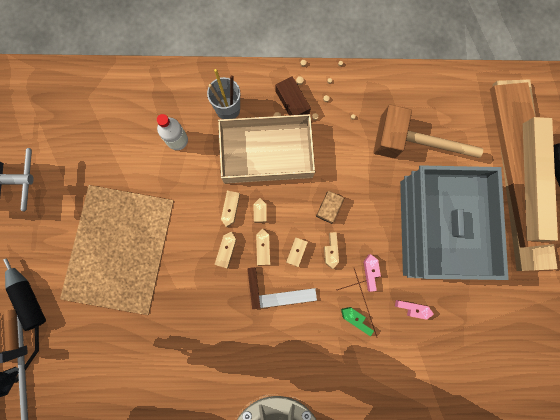

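```bash
cat > h.py <<'E'
import numpy as np, cv2
from workcell import env, imaging
def proj(p,pts):
    K=np.array([[p["fx"],0,p["cx"]],[0,p["fy"],p["cy"]],[0,0,1]])
    return cv2.projectPoints(np.array(pts,float).reshape(-1,3),np.array(p["rvec"]),np.array(p["tvec"]),K,None)[0].reshape(-1,2)
def cloud(p):
    R=cv2.Rodrigues(np.array(p["rvec"],float))[0];t=np.array(p["tvec"])
    v,u=np.mgrid[0:420,0:560];z=p["z_map"]
    c=np.stack([(u-p["cx"])/p["fx"]*z,(v-p["cy"])/p["fy"]*z,z],-1)
    w=(c-t)@R; w[z<=0]=np.nan
    return w
def rect(mask):
    pass
def outl(p,W,mask,zlo,zhi):
    P=W[mask]; P=P[(P[:,2]>zlo)&(P[:,2]<zhi)]
    return P
E
python3 - <<'E'
from h import *
for n in("scene","top"):
    p=imaging.read_camera(n); print(n,proj(p,[[0,0,0],[.246,.52,.242],[.246,.52,0],[.5,-.3,0]]).round())
    if n=="top":
        W=cloud(p)
        for u,v in [(278,200),(460,225),(125,250),(266,150),(230,208),(390,340),(460,222),(503,200)]: print((u,v),W[v,u].round(3))
        for t in("hull_1","odd_blunt","odd_stern","odd_snapped","tray_top","tray_top_rib","mat","bin","sanding_block","try_square"):
            for r in imaging.recognise(p,t): print(t,np.round(r["centre"]),round(r["confidence"],2),W[int(r["centre"][1]),int(r["centre"][0])].round(3))
E
```

```text
scene [[129. 146.]
 [318.  15.]
 [314.  86.]
 [178. 334.]]
top [[276. 445.]
 [ -8. 361.]
 [ 61. 338.]
 [394. 234.]]
(278, 200) [ 0.586 -0.004 -0.002]
(460, 225) [ 0.507 -0.401  0.146]
(125, 250) [0.457 0.377 0.003]
(266, 150) [0.716 0.027 0.005]
(230, 208) [0.561 0.116 0.022]
(390, 340) [ 0.239 -0.279  0.002]
(460, 222) [ 0.514 -0.401  0.146]
(503, 200) [ 0.588 -0.587  0.002]
hull_1 [229. 248.] 0.91 [0.464 0.117 0.021]
hull_1 [230. 210.] 0.8 [0.559 0.119 0.023]
hull_1 [265. 245.] 0.69 [0.47  0.031 0.019]
odd_blunt [294. 250.] 0.69 [ 0.46  -0.041  0.02 ]
odd_stern [416. 306.] 0.91 [ 0.325 -0.337  0.024]
odd_stern [371. 271.] 0.89 [ 0.406 -0.232  0.023]
odd_stern [332. 252.] 0.63 [ 0.455 -0.137  0.02 ]
odd_snapped [262. 209.] 0.65 [0.562 0.039 0.023]
tray_top [462. 226.] 0.91 [ 0.508 -0.406  0.143]
tray_top [330. 204.] 0.47 [ 0.571 -0.133  0.03 ]
tray_top_rib [460. 225.] 0.85 [ 0.51  -0.402  0.143]
mat [116. 250.] 0.73 [0.46  0.399 0.004]
bin [268. 151.] 0.65 [0.714 0.025 0.003]
bin [399. 140.] 0.52 [ 0.726 -0.298  0.075]
sanding_block [330. 204.] 0.55 [ 0.571 -0.133  0.03 ]
try_square [276. 294.] 0.84 [0.35  0.001 0.01 ]
```

Run:
```python
from h import *
p=imaging.read_camera("top")
c=p["img"][180:280,205:355,::-1]; cv2.imwrite("pics/crop0.png",cv2.resize(c,None,fx=5,fy=5,interpolation=cv2.INTER_CUBIC))
```

```text
(no output)
```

View pics/crop0.png

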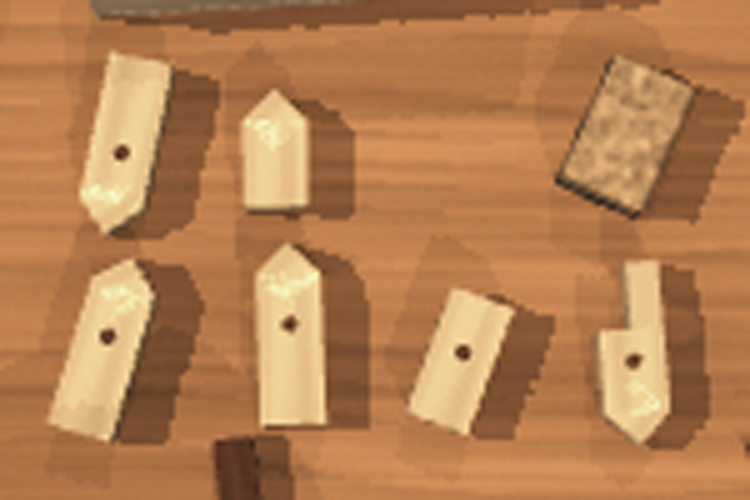

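```bash
cat >> h.py <<'E'
def comps(p,W,lo,hi,amin=40):
    m=((W[...,2]>lo)&(W[...,2]<hi)).astype(np.uint8)
    return cv2.connectedComponentsWithStats(m,connectivity=4)
def raypts(p,uv,z):
    # intersect pixel rays with plane z
    R=cv2.Rodrigues(np.array(p["rvec"],float))[0];t=np.array(p["tvec"])
    uv=np.array(uv,float).reshape(-1,2)
    d=np.c_[(uv[:,0]-p["cx"])/p["fx"],(uv[:,1]-p["cy"])/p["fy"],np.ones(len(uv))]@R
    c=-R.T@t
    return c+d*((z-c[2])/d[:,2])[:,None]
def rc(P):
    (c,(w,h),a)=cv2.minAreaRect((np.asarray(P)[:,:2]*1000).astype(np.float32))
    if w<h: w,h=h,w; a+=90
    a=(a+90)%180-90
    return "ctr (%.1f,%.1f) size %.1f x %.1f long-axis %.1f deg"%(c[0],c[1],w,h,a)
def hulls(p):
    W=cloud(p); hsv=cv2.cvtColor(p["img"],cv2.COLOR_RGB2HSV)
    n,L,S,C=comps(p,W,0.012,0.034)
    out=[]
    for i in range(1,n):
        if S[i,4]<120 or S[i,4]>1500: continue
        m=L==i; v,u=np.nonzero(m)
        # rays on top plane; pixel-edge-grown
        P=raypts(p,np.c_[u,v],np.median(W[m][:,2]))
        print(i,C[i].round(),S[i,4],"z %.3f"%np.median(W[m][:,2]),rc(P))
E
python3 - <<'E'
from h import *
p=imaging.read_camera("top"); W=cloud(p)
hulls(p)
for nm,lo,hi,zz,box in(("rib",.138,.152,.146,(445,475,205,245)),("rim",.149,.165,.156,(395,520,160,290))):
    m=np.zeros((420,560),bool); m[box[2]:box[3],box[0]:box[1]]=1
    m&=(W[...,2]>lo)&(W[...,2]<hi); v,u=np.nonzero(m); print(nm,m.sum(),np.median(W[m],0).round(4),rc(raypts(p,np.c_[u,v],zz)))
for nm in("mat","tray_top","tray_top_rib","bin"):
    for r in imaging.cut_out(p,nm)[:1]:
        m=r["mask"]; v,u=np.nonzero(m); z={"mat":.003,"bin":.06,"tray_top":.156,"tray_top_rib":.146}[nm]
        print(nm,m.sum(),rc(raypts(p,np.c_[u,v],z)))
for r in imaging.cut_out(imaging.read_camera("scene"),"mat")[:1]: pass
ps=imaging.read_camera("scene")
for nm,z in(("mat",.003),("bin",.06),("tray_top",.156),("tray_top_rib",.146)):
    for r in imaging.cut_out(ps,nm)[:1]:
        v,u=np.nonzero(r["mask"]); print("scene",nm,len(u),rc(raypts(ps,np.c_[u,v],z)))
Ws=cloud(ps); m=(Ws[...,2]>.138)&(Ws[...,2]<.152)&(abs(Ws[...,0]-.51)<.06)&(abs(Ws[...,1]+.4)<.04)
print("scene rib",m.sum(),Ws[m].mean(0),rc(Ws[m]))
E
```

```text
1 [516.  85.] 170 z 0.021 ctr (891.4,-642.3) size 118.0 x 60.1 long-axis 56.2 deg
4 [525. 226.] 1498 z 0.022 ctr (650.0,-630.1) size 483.8 x 97.5 long-axis 4.8 deg
18 [382. 143.] 135 z 0.023 ctr (748.8,-266.8) size 123.0 x 54.0 long-axis 15.6 deg
20 [263. 124.] 281 z 0.023 ctr (775.2,32.9) size 224.4 x 43.7 long-axis -79.8 deg
39 [267. 178.] 179 z 0.024 ctr (637.5,21.4) size 227.4 x 5.9 long-axis -86.1 deg
40 [403. 229.] 279 z 0.023 ctr (515.8,-316.8) size 238.5 x 8.8 long-axis -0.9 deg
41 [230. 207.] 431 z 0.021 ctr (560.3,117.8) size 89.2 x 33.2 long-axis -11.2 deg
42 [330. 206.] 510 z 0.029 ctr (565.7,-133.4) size 71.9 x 45.3 long-axis -25.2 deg
43 [260. 211.] 265 z 0.022 ctr (558.1,41.4) size 58.1 x 29.9 long-axis 0.5 deg
44 [263. 248.] 433 z 0.022 ctr (466.9,34.3) size 89.4 x 31.8 long-axis 3.2 deg
45 [225. 250.] 446 z 0.022 ctr (460.8,124.7) size 89.5 x 32.8 long-axis -15.8 deg
46 [332. 251.] 364 z 0.021 ctr (457.7,-134.6) size 88.7 x 32.9 long-axis 3.6 deg
47 [297. 252.] 352 z 0.022 ctr (453.5,-49.4) size 66.1 x 32.3 long-axis -20.8 deg
48 [372. 271.] 381 z 0.022 ctr (403.6,-2
[... 782 characters left out ...]
s -0.8 deg
mat 10307 ctr (461.4,395.9) size 290.6 x 221.1 long-axis -10.1 deg
tray_top 10173 ctr (514.3,-395.9) size 252.8 x 199.6 long-axis -1.4 deg
tray_top_rib 10145 ctr (516.4,-401.1) size 253.4 x 202.2 long-axis -0.8 deg
bin 5897 ctr (705.1,26.5) size 229.6 x 162.0 long-axis -86.0 deg
scene mat 6319 ctr (462.6,397.3) size 297.3 x 224.6 long-axis -10.1 deg
scene bin 7237 ctr (718.7,16.2) size 253.4 x 157.2 long-axis -85.9 deg
scene tray_top 13264 ctr (522.5,-402.7) size 261.0 x 182.2 long-axis -0.4 deg
scene tray_top_rib 13316 ctr (518.0,-402.1) size 264.7 x 185.3 long-axis -0.4 deg
scene rib 252 [ 0.51883127 -0.40353293  0.14567588] ctr (517.2,-403.1) size 60.0 x 14.3 long-axis -0.6 deg
```

```bash
cat > plan.py <<'E'
import sys,json,numpy as np
from scipy.spatial.transform import Rotation as Rt
from workcell import env
def Rd(yaw): # tool z down, tool y at yaw deg in world
    a=np.radians(yaw); y=np.array([np.cos(a),np.sin(a),0]); z=np.array([0,0,-1.]); x=np.cross(y,z)
    return np.c_[x,y,z]
def plan(wps,step=0.055,dstep=10.0,start=None):
    """wps: (x,y,z,yaw_deg or None,jaw,[step])"""
    s=env.get_state(); p=np.array(s["tcp_pos"],float); q=s["orientation"]; R=Rt.from_quat([q[1],q[2],q[3],q[0]]).as_matrix()
    yaw0=np.degrees(np.arctan2(R[1,1],R[0,1]))
    print("now",p.round(4),"yaw %.1f"%yaw0,"gap %.4f"%s["finger_gap"],"F",np.round(s["wrist_force"],1),"j6 %.2f"%s["joint_pos"][5],"t %.1f"%s["clock"])
    rows=[]
    yaw=yaw0
    for w in wps:
        if w[0]=="hold":
            rows+= [[w[1],0,0,0,0,0,0]]*w[2]; continue
        x,y,z,ty,jaw=w[:5]; st=w[5] if len(w)>5 else step
        if ty is None: ty=yaw
        elif len(w)<=6:
            while ty-yaw>90: ty-=180
            while ty-yaw<-90: ty+=180
        T=np.array([x,y,z]); n=max(1,int(np.ceil(max(np.linalg.norm(T-p)/st,abs(ty-yaw)/dstep))))
        p0=p.copy(); y0=yaw
        for k in range(1,n+1):
            pt=p0+(T-p0)*k/n; Rt_=Rd(y0+(ty-y0)*k/n)
            d=np.round(R.T@(pt-p),3); r=np.round(Rt.from_matrix(R.T@Rt_).as_rotvec(degrees=True),1)
            rows.append([jaw]+[float(v)+0. for v in d]+[float(v)+0. for v in r])
            p=p+R@d; R=R@Rt.from_rotvec(r,degrees=True).as_matrix()
        yaw=ty
    print("end",p.round(4),"yaw %.1f"%yaw, len(rows),"rows")
    for i in range(0,len(rows),10):
        print("["+", ".join(", ".join("%g"%v for v in r) for r in rows[i:i+10])+"]")
E
python3 - <<'E'
from plan import *
plan([(.44,.15,.26,None,-1),(.515,-.402,.26,89.3,-1),("hold",-1,1)])
E
```

```text
now [0.2464 0.5196 0.2423] yaw 64.6 gap 0.0856 F [0.1 0.1 0.2] j6 1.43 t 1.4
end [ 0.5145 -0.402   0.2603] yaw 89.3 20 rows
[-1, -0.042, -0.031, -0.002, 0, 0, 0, -1, -0.041, -0.032, -0.002, 0, 0, 0, -1, -0.042, -0.031, -0.003, 0, 0, 0, -1, -0.042, -0.031, -0.002, 0, 0, 0, -1, -0.041, -0.032, -0.002, 0, 0, 0, -1, -0.042, -0.031, -0.002, 0, 0, 0, -1, -0.042, -0.032, -0.002, 0, 0, 0, -1, -0.041, -0.031, -0.003, 0, 0, 0, -1, -0.028, -0.042, 0, 0, 0, -2.2, -1, -0.026, -0.044, 0, 0, 0, -2.3]
[-1, -0.024, -0.044, 0, 0, 0, -2.2, -1, -0.023, -0.046, 0, 0, 0, -2.3, -1, -0.02, -0.046, 0, 0, 0, -2.2, -1, -0.019, -0.047, 0, 0, 0, -2.3, -1, -0.017, -0.048, 0, 0, 0, -2.2, -1, -0.015, -0.048, 0, 0, 0, -2.2, -1, -0.014, -0.049, 0, 0, 0, -2.3, -1, -0.011, -0.049, 0, 0, 0, -2.2, -1, -0.009, -0.05, 0, 0, 0, -2.3, -1, 0, 0, 0, 0, 0, 0]
```

move_arm:
  deltas: [-1,-0.042,-0.031,-0.002,0,0,0,-1,-0.041,-0.032,-0.002,0,0,0,-1,-0.042,-0.031,-0.003,0,0,0,-1,-0.042,-0.031,-0.002,0,0,0,-1,-0.041,-0.032,-0.002,0,0,0,-1,-0.042,-0.031,-0.002,0,0,0,-1,-0.042,-0.032,-0.002,0,0,0,-1,-0.041,-0.031,-0.003,0,0,0,-1,-0.028,-0.042,0,0,0,-2.2,-1,-0.026,-0.044,0,0,0,-2.3]

```text
clock: 2.6
tcp_pos: [0.454, 0.0478, 0.2605]
orientation: [0.0, 0.18, 0.984, 0.0]
wrist_force: [0.5, -0.7, -0.1]
finger_gap: 0.0855
```

move_arm:
  deltas: [-1,-0.024,-0.044,0,0,0,-2.2,-1,-0.023,-0.046,0,0,0,-2.3,-1,-0.02,-0.046,0,0,0,-2.2,-1,-0.019,-0.047,0,0,0,-2.3,-1,-0.017,-0.048,0,0,0,-2.2,-1,-0.015,-0.048,0,0,0,-2.2,-1,-0.014,-0.049,0,0,0,-2.3,-1,-0.011,-0.049,0,0,0,-2.2,-1,-0.009,-0.05,0,0,0,-2.3,-1,0,0,0,0,0,0]

```text
clock: 3.85
tcp_pos: [0.5141, -0.4056, 0.2584]
orientation: [-0.0, 0.008, 1.0, 0.0]
wrist_force: [0.3, 0.8, -0.3]
finger_gap: 0.0856
```

Run:
```python
from plan import *
plan([(.515,-.402,.160,89.3,-1),(.515,-.402,.128,89.3,-1,.02),("hold",-1,1)])
```

```text
now [ 0.5141 -0.4056  0.2584] yaw 89.1 gap 0.0856 F [ 0.3  0.8 -0.3] j6 -0.77 t 3.9
end [ 0.5152 -0.4016  0.1284] yaw 89.3 5 rows
[-1, 0, 0.002, 0.049, 0, -0.1, -0.1, -1, -0.001, 0.002, 0.049, 0, 0, -0.1, -1, 0, 0, 0.016, 0, 0, 0, -1, 0, 0, 0.016, 0, 0, 0, -1, 0, 0, 0, 0, 0, 0]
```

move_arm:
  deltas: [-1,0,0,0.049,0,0,0,-1,0,0,0.049,0,0,0,-1,0,0,0,0,0,0]

```text
clock: 4.22
tcp_pos: [0.5121, -0.3987, 0.1581]
orientation: [-0.003, 0.006, 1.0, 0.004]
wrist_force: [-0.3, 0.9, 0.3]
finger_gap: 0.0857
```

Run:
```python
from plan import *
plan([(.515,-.402,.128,89.3,-1,.02),("hold",-1,1)])
```

```text
now [ 0.5121 -0.3987  0.1581] yaw 89.4 gap 0.0857 F [-0.3  0.9  0.3] j6 -0.77 t 4.2
end [ 0.515  -0.4016  0.128 ] yaw 89.3 3 rows
[-1, -0.002, -0.002, 0.015, 0.4, -0.4, 0, -1, -0.001, -0.001, 0.015, 0, 0, 0.1, -1, 0, 0, 0, 0, 0, 0]
```

move_arm:
  deltas: [-1,0,0,0,0,0,0,-1,0,0,0,0,0,0,-1,0,0,0,0,0,0]

```text
clock: 4.6
tcp_pos: [0.5154, -0.4028, 0.1645]
orientation: [0.001, 0.006, 1.0, -0.001]
wrist_force: [0.3, -0.5, -0.7]
finger_gap: 0.0855
```

Run:
```python
from plan import *
plan([(.515,-.402,.128,89.3,-1,.02),("hold",-1,1)])
```

```text
now [ 0.5154 -0.4028  0.1645] yaw 89.3 gap 0.0855 F [ 0.3 -0.5 -0.7] j6 -0.77 t 4.6
end [ 0.5155 -0.4018  0.1285] yaw 89.3 3 rows
[-1, 0, 0, 0.018, -0.1, 0.2, 0, -1, 0, 0.001, 0.018, 0, 0, 0, -1, 0, 0, 0, 0, 0, 0]
```

move_arm:
  deltas: [-1,0,0,0.012,0,0,0,-1,0,0,0.012,0,0,0,-1,0,0,0.011,0,0,0,-1,0,0,0,0,0,0,-1,0,0,0,0,0,0,-1,0,0,0,0,0,0]

```text
clock: 5.35
tcp_pos: [0.5148, -0.4023, 0.1278]
orientation: [0.0, 0.006, 1.0, -0.0]
wrist_force: [0.6, 0.8, -0.0]
finger_gap: 0.0855
```

move_arm:
  deltas: [0,0,0,0,0,0,0,1,0,0,0,0,0,0,1,0,0,0,0,0,0,1,0,0,0,0,0,0,1,0,0,0,0,0,0,1,0,0,0,0,0,0,1,0,0,0,0,0,0]
  squeeze: 100

```text
clock: 6.22
tcp_pos: [0.5147, -0.4022, 0.1276]
orientation: [0.0, 0.006, 1.0, -0.0]
wrist_force: [-0.7, 0.3, 3.3]
finger_gap: 0.0125
```

move_arm:
  deltas: [1,0,0,-0.008,0,0,0,1,0,0,-0.012,0,0,0,1,0,0,-0.015,0,0,0,1,0,0,-0.015,0,0,0,1,0,0,-0.015,0,0,0,1,0,0,-0.015,0,0,0,1,0,0,-0.01,0,0,0,1,0,0,0,0,0,0,1,0,0,0,0,0,0,1,0,0,0,0,0,0]

```text
clock: 7.48
tcp_pos: [0.5142, -0.4017, 0.2164]
orientation: [-0.001, 0.006, 1.0, 0.001]
wrist_force: [-0.3, 0.3, -2.1]
finger_gap: 0.0124
```

Run:
```python
from h import *
p=imaging.read_camera("scene"); cv2.imwrite("pics/lift.png",p["img"][:,:,::-1])
```

```text
(no output)
```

View pics/lift.png

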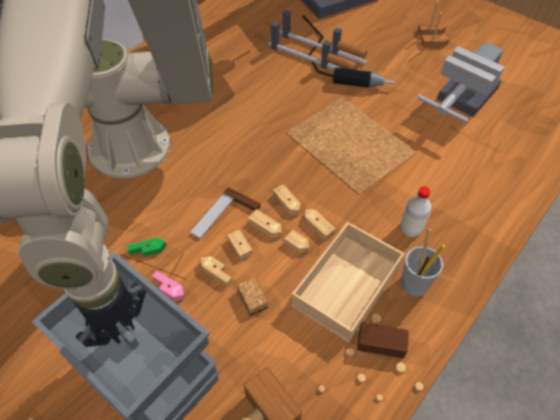

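Run:
```python
from plan import *
plan([(.49,-.2,.215,89,1,.035),(.462,.396,.15,79.9,1,.04),("hold",1,3)])
```

```text
now [ 0.5143 -0.4018  0.2165] yaw 89.3 gap 0.0126 F [-0.7  0.5 -1.5] j6 -0.77 t 7.5
end [0.4617 0.3963 0.15  ] yaw 79.9 25 rows
[1, 0.004, 0.034, 0, 0.1, -0.1, 0.1, 1, 0.005, 0.033, 0, 0, 0, 0, 1, 0.004, 0.034, 0.001, 0, 0, 0.1, 1, 0.005, 0.033, 0, 0, 0, 0, 1, 0.005, 0.034, 0, 0, 0, 0.1, 1, 0.004, 0.033, 0, 0, 0, 0, 1, 0.002, 0.037, 0.004, 0, 0, 0.6, 1, 0.003, 0.037, 0.004, 0, 0, 0.6, 1, 0.003, 0.038, 0.004, 0, 0, 0.5, 1, 0.004, 0.037, 0.004, 0, 0, 0.6]
[1, 0.004, 0.037, 0.004, 0, 0, 0.6, 1, 0.004, 0.037, 0.004, 0, 0, 0.5, 1, 0.005, 0.037, 0.004, 0, 0, 0.6, 1, 0.005, 0.037, 0.004, 0, 0, 0.6, 1, 0.005, 0.037, 0.005, 0, 0, 0.5, 1, 0.006, 0.037, 0.004, 0, 0, 0.6, 1, 0.006, 0.037, 0.004, 0, 0, 0.6, 1, 0.006, 0.036, 0.004, 0, 0, 0.6, 1, 0.007, 0.037, 0.004, 0, 0, 0.5, 1, 0.007, 0.037, 0.004, 0, 0.1, 0.6]
[1, 0.008, 0.036, 0.004, 0, 0, 0.6, 1, 0.008, 0.037, 0.004, 0, 0, 0.5, 1, 0, 0, 0, 0, 0, 0, 1, 0, 0, 0, 0, 0, 0, 1, 0, 0, 0, 0, 0, 0]
```

move_arm:
  deltas: [1,0.004,0.034,0,0.1,-0.1,0.1,1,0.005,0.033,0,0,0,0,1,0.004,0.034,0.001,0,0,0.1,1,0.005,0.033,0,0,0,0,1,0.005,0.034,0,0,0,0.1,1,0.004,0.033,0,0,0,0,1,0.002,0.037,0.004,0,0,0.6,1,0.003,0.037,0.004,0,0,0.6,1,0.003,0.038,0.004,0,0,0.5,1,0.004,0.037,0.004,0,0,0.6]

```text
clock: 8.78
tcp_pos: [0.4829, -0.0501, 0.1994]
orientation: [0.001, 0.029, 1.0, -0.001]
wrist_force: [0.9, -0.3, -2.3]
finger_gap: 0.0126
```

move_arm:
  deltas: [1,0.004,0.037,0.004,0,0,0.6,1,0.004,0.037,0.004,0,0,0.5,1,0.005,0.037,0.004,0,0,0.6,1,0.005,0.037,0.004,0,0,0.6,1,0.005,0.037,0.005,0,0,0.5,1,0.006,0.037,0.004,0,0,0.6,1,0.006,0.037,0.004,0,0,0.6,1,0.006,0.036,0.004,0,0,0.6,1,0.007,0.037,0.004,0,0,0.5,1,0.007,0.037,0.004,0,0.1,0.6]

```text
clock: 10.02
tcp_pos: [0.4658, 0.3226, 0.1577]
orientation: [0.0, 0.078, 0.997, -0.001]
wrist_force: [0.4, -0.7, -2.3]
finger_gap: 0.0127
```

move_arm:
  deltas: [1,0.008,0.036,0.004,0,0,0.6,1,0.008,0.037,0.004,0,0,0.5,1,0,0,0,0,0,0,1,0,0,0,0,0,0,1,0,0,0,0,0,0]

```text
clock: 10.65
tcp_pos: [0.4621, 0.395, 0.1499]
orientation: [-0.0, 0.088, 0.996, -0.001]
wrist_force: [0.1, -0.4, -2.0]
finger_gap: 0.0126
```

Run:
```python
from plan import *
from h import *
p=imaging.read_camera("top"); cv2.imwrite("pics/carry.png",p["img"][:,:,::-1])
plan([(.462,.396,.045,79.9,1,.02),("hold",1,2)])
```

```text
now [0.4623 0.395  0.1501] yaw 79.9 gap 0.0124 F [ 0.9 -0.2 -1.4] j6 0.75 t 10.7
end [0.4625 0.396  0.0451] yaw 79.9 8 rows
[1, 0, 0, 0.018, -0.1, 0, 0, 1, 0, 0, 0.017, 0, 0, 0, 1, 0, 0, 0.018, 0, 0, 0, 1, 0, 0.001, 0.017, 0, 0, 0, 1, 0, 0, 0.018, 0, 0, 0, 1, 0, 0, 0.017, 0, 0, 0, 1, 0, 0, 0, 0, 0, 0, 1, 0, 0, 0, 0, 0, 0]
```

View pics/carry.png

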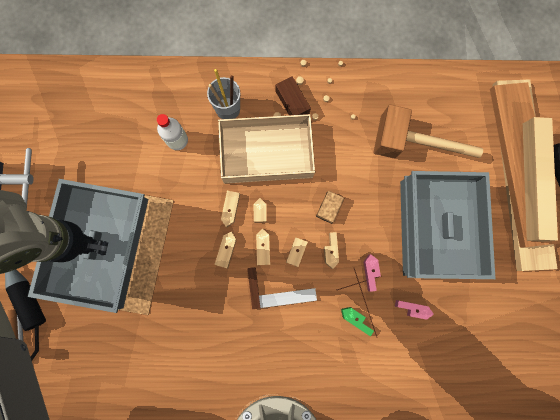

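move_arm:
  deltas: [1,0,0,0.018,0,0,0,1,0,0,0.017,0,0,0,1,0,0,0.018,0,0,0,1,0,0,0.017,0,0,0,1,0,0,0.018,0,0,0,1,0,0,0.017,0,0,0,1,0,0,0,0,0,0,1,0,0,0,0,0,0,1,0,0,0,0,0,0]

```text
clock: 11.82
tcp_pos: [0.4627, 0.3963, 0.0458]
orientation: [0.001, 0.088, 0.996, -0.0]
wrist_force: [-0.8, -0.2, -2.3]
finger_gap: 0.0124
```

move_arm:
  deltas: [1,0,0,0.005,0,0,0,1,0,0,0.005,0,0,0,1,0,0,0.003,0,0,0,1,0,0,0,0,0,0,1,0,0,0,0,0,0]

```text
clock: 12.45
tcp_pos: [0.4621, 0.3959, 0.0319]
orientation: [0.0, 0.088, 0.996, -0.001]
wrist_force: [0.2, 0.3, -2.3]
finger_gap: 0.013
```

move_arm:
  deltas: [1,0,0,0.001,0,0,0,1,0,0,0,0,0,0,0.6,0,0,0,0,0,0,0.2,0,0,0,0,0,0,-0.2,0,0,0,0,0,0,-0.2,0,0,0,0,0,0,-0.2,0,0,-0.02,0,0,0,-0.2,0,0,-0.04,0,0,0,-0.2,0,0,-0.05,0,0,0,-0.2,0,0,-0.05,0,0,0]

```text
clock: 13.7
tcp_pos: [0.4618, 0.3959, 0.1923]
orientation: [-0.0, 0.088, 0.996, -0.001]
wrist_force: [0.7, -0.0, -0.5]
finger_gap: 0.0512
```

Run:
```python
from plan import *
from h import *
plan([(.46,.22,.2,79.9,-.4),(.46,.124,.2,75,-.4),("hold",-.4,1)])
```

```text
now [0.4618 0.3959 0.1923] yaw 79.9 gap 0.0512 F [ 0.7 -0.  -0.5] j6 0.75 t 13.7
end [0.4601 0.1236 0.2003] yaw 75.0 7 rows
[-0.4, -0.007, -0.043, -0.002, -0.1, 0, 0, -0.4, -0.007, -0.044, -0.002, 0, 0, 0, -0.4, -0.008, -0.043, -0.002, 0, 0, 0, -0.4, -0.007, -0.044, -0.002, 0, 0, 0, -0.4, -0.008, -0.047, 0, 0, 0, 2.5, -0.4, -0.011, -0.047, 0, 0, 0, 2.4, -0.4, 0, 0, 0, 0, 0, 0]
```

move_arm:
  deltas: [-0.4,-0.007,-0.043,-0.002,0,0,0,-0.4,-0.007,-0.044,-0.002,0,0,0,-0.4,-0.008,-0.043,-0.002,0,0,0,-0.4,-0.007,-0.044,-0.002,0,0,0,-0.4,-0.008,-0.047,0,0,0,2.5,-0.4,-0.011,-0.047,0,0,0,2.4,-0.4,0,0,0,0,0,0,-0.4,0,0,0,0,0,0]

```text
clock: 14.7
tcp_pos: [0.4605, 0.1237, 0.1995]
orientation: [0.0, 0.131, 0.991, -0.0]
wrist_force: [-0.1, 0.3, 0.4]
finger_gap: 0.0597
```

Run:
```python
from plan import *
from h import *
p=imaging.read_camera("top"); cv2.imwrite("pics/t1.png",p["img"][:,:,::-1])
W=cloud(p)
m=(W[...,2]>.053)&(W[...,2]<.066)&(abs(W[...,1]-.396)<.15)&(abs(W[...,0]-.46)<.16); v,u=np.nonzero(m); print(m.sum(),rc(raypts(p,np.c_[u,v],.059)),np.median(W[m],0))
m=(W[...,2]>.040)&(W[...,2]<.0525)&(abs(W[...,1]-.396)<.04)&(abs(W[...,0]-.46)<.05); v,u=np.nonzero(m); print("rib",m.sum(),rc(raypts(p,np.c_[u,v],.049)))
m=(W[...,2]>.053)&(W[...,2]<.066)&(abs(W[...,1]-.025)<.14)&(abs(W[...,0]-.71)<.1); v,u=np.nonzero(m); print("bin",m.sum(),rc(raypts(p,np.c_[u,v],.06)))
hulls(p)
```

```text
641 ctr (471.4,446.2) size 247.4 x 77.6 long-axis -9.9 deg [0.44560243 0.47761494 0.057782  ]
rib 0 ctr (0.0,0.0) size 0.0 x 0.0 long-axis 0.0 deg
bin 750 ctr (724.5,30.7) size 234.9 x 179.5 long-axis -86.0 deg
2 [516.  85.] 171 z 0.021 ctr (891.3,-641.8) size 117.9 x 60.7 long-axis 56.9 deg
17 [382. 143.] 127 z 0.022 ctr (749.2,-266.4) size 122.4 x 54.9 long-axis 15.6 deg
20 [265. 123.] 259 z 0.023 ctr (781.2,31.3) size 223.3 x 18.8 long-axis -89.5 deg
45 [268. 178.] 180 z 0.023 ctr (637.2,21.3) size 227.5 x 6.1 long-axis -86.0 deg
46 [403. 228.] 275 z 0.024 ctr (515.7,-316.6) size 238.3 x 8.6 long-axis -0.8 deg
47 [230. 207.] 434 z 0.022 ctr (560.2,117.7) size 89.1 x 33.2 long-axis -10.9 deg
48 [330. 206.] 513 z 0.029 ctr (565.6,-133.3) size 72.1 x 45.3 long-axis -25.0 deg
50 [260. 211.] 267 z 0.022 ctr (558.1,41.4) size 58.1 x 29.9 long-axis 0.5 deg
52 [ 80. 259.] 585 z 0.016 ctr (463.2,482.7) size 210.5 x 41.3 long-axis -0.6 deg
54 [263. 248.] 432 z 0.022 ctr (466.9,34.3) size 89.4 x 31.8 long-axis 3.2 deg
57 [332. 251.] 364 z 0.022 ctr (457.6,-134.4) size 88.7 x 33.2 long-axis 3.7 deg
58 [296. 252.] 355 z 0.022 ctr (453.5,-49.3) size 66.1 x 32.3 long-axis -20.8 deg
60 [372. 271.] 381 z 0.022 ctr (403.6,-236.5) size 89.1 x 34.3 long-axis 7.7 deg
62 [ 27. 291.] 355 z 0.027 ctr (364.9,597.8) size 183.9 x 23.5 long-axis 36.1 deg
64 [253. 288.] 332 z 0.016 ctr (365.9,55.3) size 99.5 x 22.3 long-axis 7.9 deg
120 [416. 309.] 380 z 0.022 ctr (312.4,-335.7) size 92.2 x 32.0 long-axis 78.9 deg
129 [356. 320.] 378 z 0.022 ctr (289.8,-196.6) size 90.7 x 31.6 long-axis 56.1 deg
130 [ 21. 373.] 507 z 0.016 ctr (182.9,600.8) size 235.5 x 16.9 long-axis 7.0 deg
146 [283. 409.] 661 z 0.015 ctr (87.1,-16.3) size 147.0 x 47.5 long-axis 87.7 deg
156 [250. 414.] 169 z 0.014 ctr (77.4,61.3) size 47.0 x 28.8 long-axis 89.6 deg
```

View pics/t1.png

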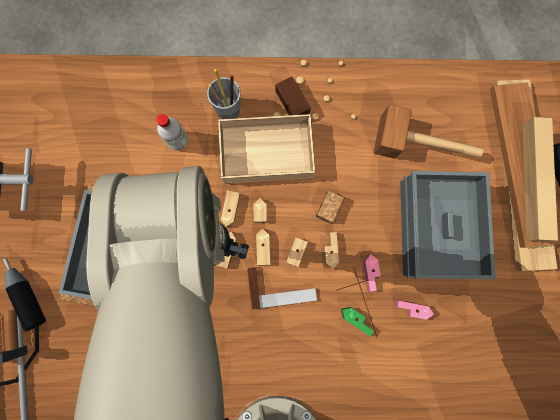

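Run:
```python
from plan import *
plan([(.461,.1245,.07,74.2,-.4,.045),(.461,.1245,.015,74.2,-.4,.02),("hold",-.4,3)])
```

```text
now [0.4604 0.1242 0.1994] yaw 75.1 gap 0.0600 F [-1.1  0.4 -0.6] j6 0.36 t 14.8
end [0.4606 0.1243 0.0154] yaw 74.2 9 rows
[-0.4, 0, 0, 0.043, -0.1, 0, 0.3, -0.4, 0, 0, 0.043, 0, 0, 0.3, -0.4, 0, 0, 0.043, 0, 0, 0.3, -0.4, 0, 0, 0.018, 0, 0, 0, -0.4, 0, 0, 0.019, 0, 0, 0, -0.4, 0, 0, 0.018, 0, 0, 0, -0.4, 0, 0, 0, 0, 0, 0, -0.4, 0, 0, 0, 0, 0, 0, -0.4, 0, 0, 0, 0, 0, 0]
```

move_arm:
  deltas: [-0.4,0,0,0.043,-0.1,0,0.3,-0.4,0,0,0.043,0,0,0.3,-0.4,0,0,0.043,0,0,0.3,-0.4,0,0,0.018,0,0,0,-0.4,0,0,0.019,0,0,0,-0.4,0,0,0.018,0,0,0,-0.4,0,0,0,0,0,0,-0.4,0,0,0,0,0,0,-0.4,0,0,0,0,0,0]

```text
clock: 15.88
tcp_pos: [0.4612, 0.1241, 0.0161]
orientation: [0.001, 0.138, 0.99, 0.0]
wrist_force: [-0.1, 0.8, 0.0]
finger_gap: 0.0598
```

move_arm:
  deltas: [0.2,0,0,0,0,0,0,1,0,0,0,0,0,0,1,0,0,0,0,0,0,1,0,0,0,0,0,0,1,0,0,0,0,0,0]
  squeeze: 60

```text
clock: 16.5
tcp_pos: [0.4611, 0.1238, 0.0161]
orientation: [0.001, 0.138, 0.99, 0.0]
wrist_force: [-0.1, 1.0, 6.6]
finger_gap: 0.0305
```

Run:
```python
from plan import *
plan([(.461,.1245,.13,74.2,1,.045),(.49,.22,.14,77,1,.045),(.528,.423,.13,79.9,1,.05),("hold",1,3)])
```

```text
now [0.4611 0.1238 0.0161] yaw 74.1 gap 0.0305 F [-0.1  1.   6.6] j6 0.37 t 16.5
end [0.5282 0.4231 0.1299] yaw 79.9 14 rows
[1, 0, 0, -0.038, 0.1, 0.1, 0, 1, 0, 0, -0.038, 0, 0, -0.1, 1, 0, 0.001, -0.038, 0, 0, 0, 1, -0.001, 0.033, -0.003, 0, 0, -0.9, 1, -0.001, 0.033, -0.004, 0, 0, -0.9, 1, -0.001, 0.033, -0.003, 0, 0, -1, 1, 0.002, 0.041, 0.002, 0, 0, -0.6, 1, 0.001, 0.042, 0.002, 0, 0, -0.5, 1, 0.001, 0.041, 0.002, 0, 0, -0.6, 1, 0, 0.041, 0.002, 0, 0, -0.6]
[1, 0, 0.042, 0.002, 0, 0, -0.6, 1, 0, 0, 0, 0, 0, 0, 1, 0, 0, 0, 0, 0, 0, 1, 0, 0, 0, 0, 0, 0]
```

move_arm:
  deltas: [1,0,0,-0.038,0,0,0,1,0,0,-0.038,0,0,-0.1,1,0,0.001,-0.038,0,0,0,1,-0.001,0.033,-0.003,0,0,-0.9,1,-0.001,0.033,-0.004,0,0,-0.9,1,-0.001,0.033,-0.003,0,0,-1,1,0.002,0.041,0.002,0,0,-0.6,1,0.001,0.042,0.002,0,0,-0.5,1,0.001,0.041,0.002,0,0,-0.6,1,0,0.041,0.002,0,0,-0.6]

```text
clock: 17.75
tcp_pos: [0.5197, 0.3829, 0.131]
orientation: [0.0, 0.093, 0.996, -0.0]
wrist_force: [0.3, 0.1, 0.5]
finger_gap: 0.0307
```

move_arm:
  deltas: [1,0,0.042,0.002,0,0,-0.6,1,0,0,0,0,0,0,1,0,0,0,0,0,0,1,0,0,0,0,0,0]

```text
clock: 18.25
tcp_pos: [0.5273, 0.4218, 0.1295]
orientation: [0.0, 0.088, 0.996, -0.0]
wrist_force: [-0.1, -0.4, -1.0]
finger_gap: 0.0305
```

Run:
```python
from plan import *
from h import *
plan([(.528,.423,.032,79.9,1,.025),("hold",1,3)])
p=imaging.read_camera("scene"); cv2.imwrite("pics/s2.png",p["img"][:,:,::-1])
```

```text
now [0.5273 0.4218 0.1295] yaw 79.9 gap 0.0305 F [-0.1 -0.4 -1. ] j6 0.73 t 18.2
end [0.5275 0.4228 0.0325] yaw 79.9 7 rows
[1, 0, 0, 0.024, 0, 0, 0, 1, 0, 0.001, 0.025, 0, 0, 0, 1, 0, 0, 0.024, 0, 0, 0, 1, 0, 0, 0.024, 0, 0, 0, 1, 0, 0, 0, 0, 0, 0, 1, 0, 0, 0, 0, 0, 0, 1, 0, 0, 0, 0, 0, 0]
```

View pics/s2.png

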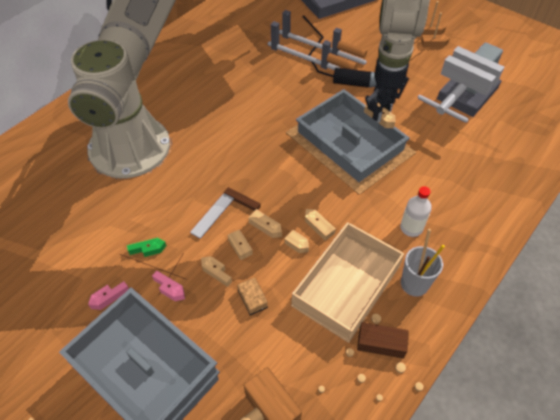

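move_arm:
  deltas: [1,0,0,0.024,0,0,0,1,0,0.001,0.025,0,0,0,1,0,0,0.024,0,0,0,1,0,0,0.024,0,0,0,1,0,0,0,0,0,0,1,0,0,0,0,0,0,1,0,0,0,0,0,0]

```text
clock: 19.18
tcp_pos: [0.5282, 0.4241, 0.0337]
orientation: [0.001, 0.088, 0.996, 0.001]
wrist_force: [0.7, -0.4, 0.3]
finger_gap: 0.0305
```

move_arm:
  deltas: [0.05,0,0,0,0,0,0,0.05,0,0,0,0,0,0,0.05,0,0,0,0,0,0,0.05,0,0,-0.01,0,0,0,0.05,0,0,-0.03,0,0,0,-0.2,0,0,-0.05,0,0,0,-0.4,0,0,-0.05,0,0,0,-0.4,0,0,0,0,0,0]

```text
clock: 20.18
tcp_pos: [0.5302, 0.4257, 0.179]
orientation: [0.004, 0.088, 0.996, 0.003]
wrist_force: [1.3, 0.1, -0.8]
finger_gap: 0.0595
```

Run:
```python
from plan import *
plan([(.49,.2,.18,84,-.4),(.467,.034,.15,93.2,-.4),("hold",-.4,2)])
```

```text
now [0.5302 0.4257 0.179 ] yaw 79.9 gap 0.0595 F [ 1.3  0.1 -0.8] j6 0.73 t 20.2
end [0.4673 0.0338 0.1495] yaw 93.2 11 rows
[-0.4, 0, -0.046, -0.001, 0.4, 0.5, -0.8, -0.4, 0.001, -0.046, 0, 0, 0, -0.8, -0.4, 0.001, -0.046, 0, 0, 0, -0.8, -0.4, 0.002, -0.045, 0, 0, 0, -0.9, -0.4, 0.003, -0.046, 0, 0, 0, -0.8, -0.4, 0.001, -0.042, 0.007, 0, 0, -2.3, -0.4, 0.003, -0.042, 0.008, 0, 0, -2.3, -0.4, 0.005, -0.041, 0.007, 0, 0, -2.3, -0.4, 0.006, -0.042, 0.008, 0, 0, -2.3, -0.4, 0, 0, 0, 0, 0, 0]
[-0.4, 0, 0, 0, 0, 0, 0]
```

move_arm:
  deltas: [-0.4,0,-0.046,-0.001,0,0,-0.8,-0.4,0.001,-0.046,0,0,0,-0.8,-0.4,0.001,-0.046,0,0,0,-0.8,-0.4,0.002,-0.045,0,0,0,-0.9,-0.4,0.003,-0.046,0,0,0,-0.8,-0.4,0.001,-0.042,0.007,0,0,-2.3,-0.4,0.003,-0.042,0.008,0,0,-2.3,-0.4,0.005,-0.041,0.007,0,0,-2.3,-0.4,0.006,-0.042,0.008,0,0,-2.3]

```text
clock: 21.3
tcp_pos: [0.464, 0.0309, 0.1428]
orientation: [0.0, -0.029, 1.0, 0.0]
wrist_force: [-0.3, -0.5, 0.2]
finger_gap: 0.0592
```

move_arm:
  deltas: [-0.4,0,0,0,0,0,0,-0.4,0,0,0,0,0,0,-0.4,0,0,0,0,0,0]

```text
clock: 21.68
tcp_pos: [0.4649, 0.033, 0.1434]
orientation: [0.0, -0.029, 1.0, 0.0]
wrist_force: [-0.4, -0.9, -0.6]
finger_gap: 0.0597
```

Run:
```python
from plan import *
from h import *
p=imaging.read_camera("top"); cv2.imwrite("pics/t3.png",p["img"][:,:,::-1])
p2=imaging.read_camera("scene"); cv2.imwrite("pics/s3.png",cv2.resize(p2["img"][60:360,100:500,::-1],None,fx=2,fy=2))
hulls(p)
plan([(.467,.034,.07,93.2,-.4,.045),(.467,.034,.016,93.2,-.4,.02),("hold",-.4,3)])
```

```text
1 [516.  85.] 170 z 0.021 ctr (891.2,-642.7) size 117.1 x 60.1 long-axis 56.2 deg
3 [525. 227.] 1497 z 0.022 ctr (649.9,-630.0) size 483.7 x 97.6 long-axis 4.8 deg
19 [382. 144.] 126 z 0.023 ctr (746.2,-266.0) size 116.8 x 53.1 long-axis 17.6 deg
22 [265. 123.] 274 z 0.023 ctr (779.1,32.3) size 221.5 x 19.8 long-axis -88.1 deg
47 [276. 178.] 146 z 0.023 ctr (638.8,1.3) size 187.3 x 5.6 long-axis -86.1 deg
49 [403. 228.] 284 z 0.023 ctr (515.8,-316.7) size 238.4 x 8.6 long-axis -0.8 deg
50 [330. 206.] 515 z 0.029 ctr (565.6,-133.2) size 72.1 x 45.5 long-axis -25.0 deg
55 [149. 255.] 269 z 0.024 ctr (447.4,309.3) size 239.3 x 8.2 long-axis -10.1 deg
108 [332. 251.] 364 z 0.021 ctr (457.7,-134.3) size 88.7 x 33.4 long-axis 3.7 deg
134 [372. 271.] 386 z 0.021 ctr (403.6,-236.4) size 89.1 x 34.8 long-axis 7.7 deg
137 [ 27. 290.] 350 z 0.027 ctr (365.1,598.1) size 183.3 x 23.7 long-axis 36.0 deg
187 [416. 310.] 377 z 0.022 ctr (312.2,-336.2) size 91.2 x 32.0 long-axis 78.9 deg
190 [356. 320.] 378 z 0.022 ctr (289.8,-196.6) size 90.7 x 31.6 long-axis 56.1 deg
191 [ 21. 374.] 514 z 0.016 ctr (182.9,600.3) size 235.6 x 16.8 long-axis 7.8 deg
now [0.4649 0.0331 0.1434] yaw 93.3 gap 0.0599 F [-0.2 -0.4 -0.8] j6 -0.16 t 21.8
end [0.4669 0.0342 0.0164] yaw 93.2 8 rows
[-0.4, -0.001, 0, 0.037, 0, 0, 0.1, -0.4, -0.001, 0.001, 0.036, 0, 0, 0, -0.4, 0, 0, 0.018, 0, 0, 0, -0.4, 0, 0, 0.018, 0, 0, 0, -0.4, 0, 0, 0.018, 0, 0, 0, -0.4, 0, 0, 0, 0, 0, 0, -0.4, 0, 0, 0, 0, 0, 0, -0.4, 0, 0, 0, 0, 0, 0]
```

View pics/s3.png

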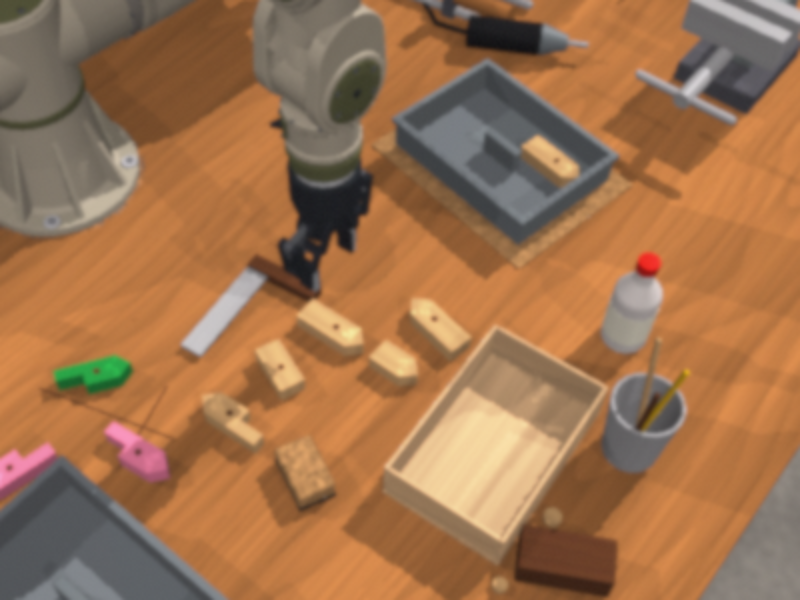

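View pics/t3.png

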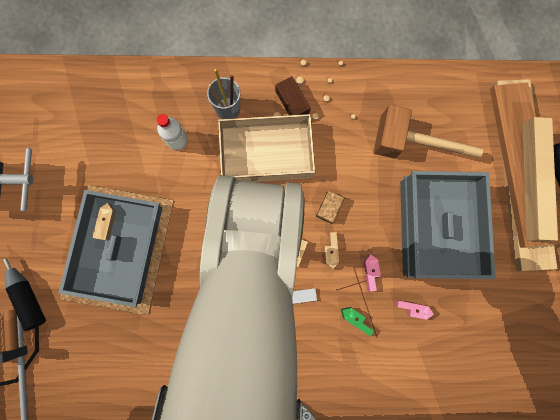

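move_arm:
  deltas: [-0.4,-0.001,0,0.037,0,0,0.1,-0.4,-0.001,0.001,0.036,0,0,0,-0.4,0,0,0.018,0,0,0,-0.4,0,0,0.018,0,0,0,-0.4,0,0,0.018,0,0,0,-0.4,0,0,0,0,0,0,-0.4,0,0,0,0,0,0,-0.4,0,0,0,0,0,0]

```text
clock: 22.78
tcp_pos: [0.4675, 0.0334, 0.0171]
orientation: [0.001, -0.028, 1.0, 0.0]
wrist_force: [1.1, -0.3, -0.1]
finger_gap: 0.06
```

move_arm:
  deltas: [0.2,0,0,0,0,0,0,1,0,0,0,0,0,0,1,0,0,0,0,0,0,1,0,0,0,0,0,0,1,0,0,0,0,0,0]

```text
clock: 23.4
tcp_pos: [0.4673, 0.0332, 0.017]
orientation: [0.001, -0.027, 1.0, 0.0]
wrist_force: [-0.3, 0.3, 5.8]
finger_gap: 0.0307
```

Run:
```python
from plan import *
plan([(.467,.034,.13,93.2,1,.045),(.46,.16,.14,90,1,.045),(.4095,.4435,.13,79.9,1,.05),("hold",1,3)])
```

```text
now [0.4673 0.0332 0.017 ] yaw 93.1 gap 0.0307 F [-0.3  0.3  5.8] j6 -0.16 t 23.4
end [0.4091 0.4439 0.1301] yaw 79.9 15 rows
[1, 0, 0, -0.038, 0, 0.1, 0, 1, 0, 0.001, -0.037, 0, 0, 0, 1, 0, 0, -0.038, 0, 0, -0.1, 1, 0, 0.042, -0.003, 0, 0, 1.1, 1, 0.001, 0.042, -0.004, 0, 0, 1.1, 1, 0.001, 0.042, -0.003, 0, 0, 1, 1, 0.008, 0.047, 0.002, 0, 0, 1.7, 1, 0.01, 0.047, 0.001, 0, 0, 1.7, 1, 0.012, 0.047, 0.002, 0, 0, 1.7, 1, 0.012, 0.046, 0.002, 0, 0, 1.7]
[1, 0.014, 0.046, 0.001, 0, 0, 1.6, 1, 0.016, 0.046, 0.002, 0, 0, 1.7, 1, 0, 0, 0, 0, 0, 0, 1, 0, 0, 0, 0, 0, 0, 1, 0, 0, 0, 0, 0, 0]
```

move_arm:
  deltas: [1,0,0,-0.038,0,0,0,1,0,0.001,-0.037,0,0,0,1,0,0,-0.038,0,0,-0.1,1,0,0.042,-0.003,0,0,1.1,1,0.001,0.042,-0.004,0,0,1.1,1,0.001,0.042,-0.003,0,0,1,1,0.008,0.047,0.002,0,0,1.7,1,0.01,0.047,0.001,0,0,1.7,1,0.012,0.047,0.002,0,0,1.7,1,0.012,0.046,0.002,0,0,1.7]

```text
clock: 24.65
tcp_pos: [0.4256, 0.3503, 0.1323]
orientation: [0.0, 0.06, 0.998, 0.0]
wrist_force: [1.0, 0.1, -0.5]
finger_gap: 0.0306
```

move_arm:
  deltas: [1,0.014,0.046,0.001,0,0,1.6,1,0.016,0.046,0.002,0,0,1.7,1,0,0,0,0,0,0,1,0,0,0,0,0,0,1,0,0,0,0,0,0]

```text
clock: 25.28
tcp_pos: [0.4088, 0.4428, 0.1293]
orientation: [0.0, 0.088, 0.996, -0.0]
wrist_force: [-0.5, -0.1, -0.8]
finger_gap: 0.0302
```

Run:
```python
from plan import *
from h import *
plan([(.4095,.4435,.033,79.9,1,.025),("hold",1,3)])
```

```text
now [0.4088 0.4428 0.1293] yaw 79.9 gap 0.0302 F [-0.5 -0.1 -0.8] j6 0.87 t 25.3
end [0.4099 0.4436 0.0333] yaw 79.9 7 rows
[1, 0, 0, 0.024, 0, 0, 0, 1, 0, 0, 0.024, 0, 0, 0, 1, 0, 0.001, 0.024, 0, 0, 0, 1, -0.001, 0, 0.024, 0, 0, 0, 1, 0, 0, 0, 0, 0, 0, 1, 0, 0, 0, 0, 0, 0, 1, 0, 0, 0, 0, 0, 0]
```

move_arm:
  deltas: [1,0,0,0.024,0,0,0,1,0,0,0.024,0,0,0,1,0,0.001,0.024,0,0,0,1,-0.001,0,0.024,0,0,0,1,0,0,0,0,0,0,1,0,0,0,0,0,0,1,0,0,0,0,0,0]

```text
clock: 26.15
tcp_pos: [0.4103, 0.4449, 0.0345]
orientation: [0.001, 0.088, 0.996, 0.001]
wrist_force: [-0.3, 0.1, 1.1]
finger_gap: 0.0306
```

move_arm:
  deltas: [0.05,0,0,0,0,0,0,0.05,0,0,0,0,0,0,0.05,0,0,0,0,0,0,0.05,0,0,-0.01,0,0,0,0.05,0,0,-0.03,0,0,0,-0.2,0,0,-0.05,0,0,0,-0.4,0,0,-0.05,0,0,0,-0.4,0,0,0,0,0,0]

```text
clock: 27.15
tcp_pos: [0.412, 0.4468, 0.1792]
orientation: [0.004, 0.088, 0.996, 0.004]
wrist_force: [0.7, -0.4, -0.1]
finger_gap: 0.0598
```

Run:
```python
from plan import *
plan([(.46,.3,.18,80,-.4),(.560,.1177,.15,79,-.4),("hold",-.4,2)])
```

```text
now [0.412  0.4468 0.1792] yaw 79.9 gap 0.0598 F [ 0.7 -0.4 -0.1] j6 0.87 t 27.1
end [0.56   0.1182 0.1502] yaw 79.0 9 rows
[-0.4, -0.024, -0.045, 0, 0.5, 0.4, 0, -0.4, -0.025, -0.046, -0.001, 0, 0, 0, -0.4, -0.024, -0.045, 0, 0, 0, -0.1, -0.4, -0.032, -0.041, 0.008, 0, 0, 0.3, -0.4, -0.033, -0.04, 0.007, 0, 0, 0.2, -0.4, -0.033, -0.04, 0.008, 0, 0, 0.3, -0.4, -0.033, -0.04, 0.007, 0, 0, 0.2, -0.4, 0, 0, 0, 0, 0, 0, -0.4, 0, 0, 0, 0, 0, 0]
```

move_arm:
  deltas: [-0.4,-0.024,-0.045,0,0,0,0,-0.4,-0.025,-0.046,0,0,0,0,-0.4,-0.024,-0.045,0,0,0,0,-0.4,-0.032,-0.041,0.008,0,0,0.3,-0.4,-0.033,-0.04,0.007,0,0,0.2,-0.4,-0.033,-0.04,0.008,0,0,0.3,-0.4,-0.033,-0.04,0.007,0,0,0.2,-0.4,0,0,0,0,0,0,-0.4,0,0,0,0,0,0,-0.4,0,0,0,0,0,0]

```text
clock: 28.4
tcp_pos: [0.5566, 0.1171, 0.1434]
orientation: [-0.0, 0.096, 0.995, 0.0]
wrist_force: [-0.0, 0.7, 0.1]
finger_gap: 0.0596
```

Run:
```python
from plan import *
from h import *
p=imaging.read_camera("top"); cv2.imwrite("pics/t4.png",p["img"][:,:,::-1])
p2=imaging.read_camera("scene"); cv2.imwrite("pics/s4.png",cv2.resize(p2["img"][60:360,100:500,::-1],None,fx=2,fy=2))
hulls(p);print(); hulls(p2)
plan([(.560,.1177,.07,79,-.4,.045),(.560,.1177,.016,79,-.4,.02),("hold",-.4,3)])
```

```text
2 [516.  85.] 169 z 0.021 ctr (891.5,-642.5) size 118.0 x 60.1 long-axis 56.2 deg
5 [525. 227.] 1488 z 0.022 ctr (648.6,-630.1) size 481.1 x 97.5 long-axis 4.8 deg
17 [382. 142.] 126 z 0.024 ctr (749.5,-266.3) size 121.1 x 54.0 long-axis 15.6 deg
20 [268. 123.] 260 z 0.023 ctr (780.0,23.6) size 208.1 x 21.5 long-axis -89.5 deg
37 [274. 178.] 152 z 0.024 ctr (638.2,7.6) size 199.7 x 5.6 long-axis -86.0 deg
38 [403. 227.] 279 z 0.023 ctr (515.9,-316.9) size 238.6 x 8.7 long-axis -0.7 deg
39 [330. 206.] 512 z 0.029 ctr (565.6,-133.3) size 72.2 x 45.3 long-axis -25.0 deg
41 [260. 211.] 267 z 0.021 ctr (558.1,41.4) size 58.1 x 29.9 long-axis 0.5 deg
46 [230. 216.] 149 z 0.021 ctr (539.2,119.7) size 46.1 x 28.1 long-axis -11.5 deg
79 [332. 251.] 369 z 0.021 ctr (457.7,-134.4) size 88.7 x 33.2 long-axis 3.7 deg
94 [296. 252.] 355 z 0.022 ctr (453.5,-49.4) size 66.1 x 32.3 long-axis -20.8 deg
106 [372. 271.] 381 z 0.021 ctr (403.6,-236.8) size 89.2 x 34.1 long-axis 7.2 deg
113 [ 29. 298.] 437 z 0.026 ctr (341.1,593.3) size 224.9 x 40.6 long-axis 25.3 deg
129 [253. 288.] 340 z 0.016 ctr (365.
[... 2072 characters left out ...]
1 long-axis -25.4 deg
211 [106. 295.] 475 z 0.022 ctr (317.3,-337.8) size 89.4 x 40.6 long-axis 80.2 deg
218 [321. 320.] 269 z 0.023 ctr (722.5,-87.6) size 150.6 x 12.6 long-axis 3.7 deg
235 [381. 350.] 200 z 0.023 ctr (862.5,-61.6) size 101.1 x 18.3 long-axis 23.3 deg
242 [198. 399.] 187 z 0.023 ctr (637.0,-373.2) size 110.9 x 7.9 long-axis 88.8 deg
now [0.5568 0.1172 0.1436] yaw 79.0 gap 0.0598 F [0.8 0.3 0.7] j6 0.26 t 28.5
end [0.5601 0.1177 0.0156] yaw 79.0 8 rows
[-0.4, -0.001, 0.001, 0.037, 0, 0, 0, -0.4, -0.002, 0, 0.037, 0, 0, 0, -0.4, 0, 0, 0.018, 0, 0, 0, -0.4, 0, 0, 0.018, 0, 0, 0, -0.4, 0, 0, 0.018, 0, 0, 0, -0.4, 0, 0, 0, 0, 0, 0, -0.4, 0, 0, 0, 0, 0, 0, -0.4, 0, 0, 0, 0, 0, 0]
```

View pics/s4.png

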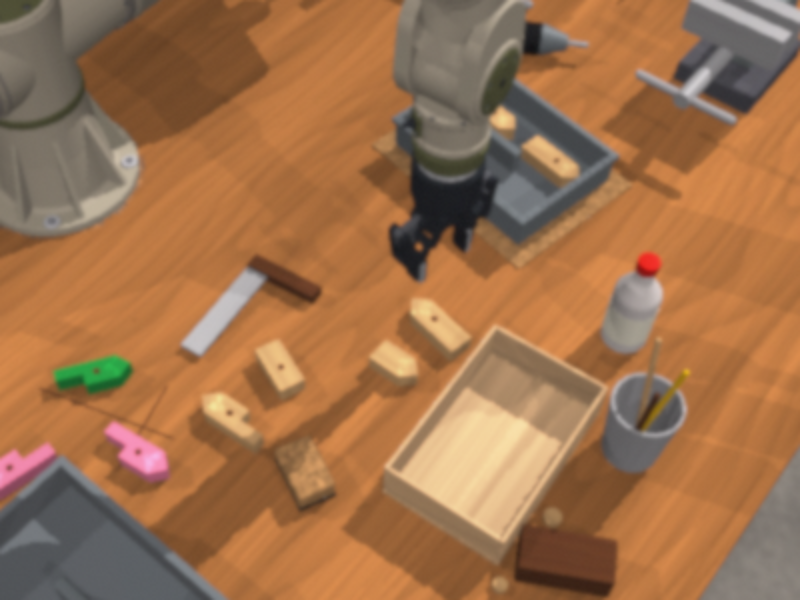

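View pics/t4.png

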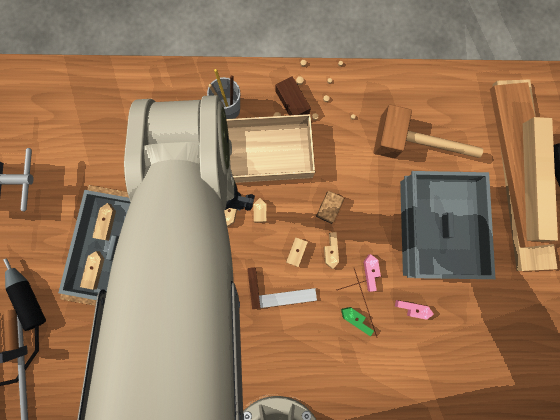

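move_arm:
  deltas: [-0.4,-0.001,0.001,0.037,0,0,0,-0.4,-0.002,0,0.037,0,0,0,-0.4,0,0,0.018,0,0,0,-0.4,0,0,0.018,0,0,0,-0.4,0,0,0.017,0,0,0,-0.4,0,0,0,0,0,0,-0.4,0,0,0,0,0,0,-0.4,0,0,0,0,0,0]

```text
clock: 29.5
tcp_pos: [0.5613, 0.1165, 0.0173]
orientation: [0.001, 0.096, 0.995, 0.0]
wrist_force: [0.1, 0.7, 0.7]
finger_gap: 0.0596
```

move_arm:
  deltas: [0.2,0,0,0,0,0,0,1,0,0,0,0,0,0,1,0,0,0,0,0,0,1,0,0,0,0,0,0,1,0,0,0,0,0,0]

```text
clock: 30.12
tcp_pos: [0.5612, 0.1164, 0.0172]
orientation: [0.001, 0.096, 0.995, 0.0]
wrist_force: [0.1, -0.2, 6.2]
finger_gap: 0.0307
```

Run:
```python
from plan import *
plan([(.56,.1177,.13,79,1,.045),(.5145,.348,.13,79.9,1,.045),("hold",1,3)])
```

```text
now [0.5612 0.1164 0.0172] yaw 78.9 gap 0.0307 F [ 0.1 -0.2  6.2] j6 0.26 t 30.1
end [0.5141 0.348  0.1303] yaw 79.9 12 rows
[1, 0, 0, -0.038, 0, 0.1, 0, 1, 0.001, 0.001, -0.037, 0, 0, -0.1, 1, 0, 0, -0.038, 0, 0, 0, 1, 0.015, 0.036, 0, 0, 0, -0.1, 1, 0.015, 0.037, 0, 0, 0, -0.2, 1, 0.014, 0.036, 0, 0, 0, -0.1, 1, 0.015, 0.036, 0, 0, 0, -0.2, 1, 0.014, 0.037, 0, 0, 0, -0.1, 1, 0.015, 0.036, 0, 0, 0, -0.2, 1, 0, 0, 0, 0, 0, 0]
[1, 0, 0, 0, 0, 0, 0, 1, 0, 0, 0, 0, 0, 0]
```

move_arm:
  deltas: [1,0,0,-0.038,0,0,0,1,0.001,0.001,-0.037,0,0,-0.1,1,0,0,-0.038,0,0,0,1,0.015,0.036,0,0,0,-0.1,1,0.015,0.037,0,0,0,-0.2,1,0.014,0.036,0,0,0,-0.1,1,0.015,0.036,0,0,0,-0.2,1,0.014,0.037,0,0,0,-0.1,1,0.015,0.036,0,0,0,-0.2,1,0,0,0,0,0,0]

```text
clock: 31.38
tcp_pos: [0.5123, 0.3504, 0.1288]
orientation: [-0.0, 0.086, 0.996, 0.0]
wrist_force: [-0.4, 0.0, -0.3]
finger_gap: 0.0304
```

move_arm:
  deltas: [1,0,0,0,0,0,0,1,0,0,0,0,0,0]

```text
clock: 31.62
tcp_pos: [0.5136, 0.347, 0.1292]
orientation: [0.0, 0.088, 0.996, -0.0]
wrist_force: [0.8, -0.1, -0.5]
finger_gap: 0.0305
```

Run:
```python
from plan import *
plan([(.5145,.348,.0335,79.9,1,.025),("hold",1,3)])
```

```text
now [0.5136 0.347  0.1292] yaw 79.9 gap 0.0305 F [ 0.8 -0.1 -0.5] j6 0.64 t 31.6
end [0.5148 0.3478 0.0332] yaw 79.9 7 rows
[1, 0, 0, 0.024, 0, 0, 0, 1, 0, 0.001, 0.024, 0, 0, 0, 1, -0.001, 0, 0.024, 0, 0, 0, 1, 0, 0, 0.024, 0, 0, 0, 1, 0, 0, 0, 0, 0, 0, 1, 0, 0, 0, 0, 0, 0, 1, 0, 0, 0, 0, 0, 0]
```

move_arm:
  deltas: [1,0,0,0.024,0,0,0,1,0,0.001,0.024,0,0,0,1,-0.001,0,0.024,0,0,0,1,0,0,0.024,0,0,0,1,0,0,0,0,0,0,1,0,0,0,0,0,0,1,0,0,0,0,0,0]

```text
clock: 32.5
tcp_pos: [0.5153, 0.349, 0.0345]
orientation: [0.001, 0.088, 0.996, 0.001]
wrist_force: [-0.1, 0.0, -1.0]
finger_gap: 0.0307
```

move_arm:
  deltas: [0.05,0,0,0,0,0,0,0.05,0,0,0,0,0,0,0.05,0,0,0,0,0,0,0.05,0,0,-0.01,0,0,0,0.05,0,0,-0.03,0,0,0,-0.2,0,0,-0.05,0,0,0,-0.4,0,0,-0.05,0,0,0,-0.4,0,0,0,0,0,0]

```text
clock: 33.5
tcp_pos: [0.5173, 0.3503, 0.1795]
orientation: [0.005, 0.088, 0.996, 0.003]
wrist_force: [-0.1, -0.2, -0.7]
finger_gap: 0.0597
```

Run:
```python
from plan import *
plan([(.553,.0415,.15,90.5,-.4),("hold",-.4,3)])
```

```text
now [0.5173 0.3503 0.1795] yaw 79.9 gap 0.0597 F [-0.1 -0.2 -0.7] j6 0.64 t 33.5
end [0.5531 0.0419 0.1504] yaw 90.5 9 rows
[-0.4, -0.015, -0.05, 0.005, 0.4, 0.5, -1.8, -0.4, -0.013, -0.05, 0.005, 0, 0, -1.7, -0.4, -0.012, -0.05, 0.005, 0, 0, -1.8, -0.4, -0.01, -0.051, 0.005, 0, 0, -1.7, -0.4, -0.009, -0.051, 0.004, 0, 0, -1.8, -0.4, -0.007, -0.051, 0.005, 0, 0, -1.8, -0.4, 0, 0, 0, 0, 0, 0, -0.4, 0, 0, 0, 0, 0, 0, -0.4, 0, 0, 0, 0, 0, 0]
```

move_arm:
  deltas: [-0.4,-0.015,-0.05,0.005,0,0,-1.8,-0.4,-0.013,-0.05,0.005,0,0,-1.7,-0.4,-0.012,-0.05,0.005,0,0,-1.8,-0.4,-0.01,-0.051,0.005,0,0,-1.7,-0.4,-0.009,-0.051,0.004,0,0,-1.8,-0.4,-0.007,-0.051,0.005,0,0,-1.8,-0.4,0,0,0,0,0,0,-0.4,0,0,0,0,0,0,-0.4,0,0,0,0,0,0]

```text
clock: 34.62
tcp_pos: [0.55, 0.0416, 0.1443]
orientation: [0.0, -0.005, 1.0, 0.0]
wrist_force: [-0.2, -0.6, -0.3]
finger_gap: 0.06
```

Run:
```python
from plan import *
from h import *
p=imaging.read_camera("top"); cv2.imwrite("pics/t5.png",p["img"][:,:,::-1])
p2=imaging.read_camera("scene"); cv2.imwrite("pics/s5.png",cv2.resize(p2["img"][60:360,100:500,::-1],None,fx=2,fy=2))
print(); hulls(p2)
plan([(.552,.0413,.07,90.4,-.4,.045),(.552,.0413,.0165,90.4,-.4,.02),("hold",-.4,3)])
```

```text
2 [345.   4.] 160 z 0.022 ctr (98.0,898.3) size 132.1 x 35.8 long-axis 67.5 deg
5 [427.  28.] 142 z 0.022 ctr (380.7,956.8) size 58.9 x 47.4 long-axis 39.5 deg
7 [435.  39.] 231 z 0.022 ctr (430.9,917.8) size 86.8 x 45.7 long-axis 39.1 deg
28 [358.  82.] 317 z 0.026 ctr (353.4,594.7) size 204.3 x 43.2 long-axis 28.5 deg
30 [447.  89.] 189 z 0.030 ctr (576.4,724.8) size 92.5 x 29.0 long-axis -89.3 deg
31 [474.  99.] 534 z 0.029 ctr (652.1,770.4) size 182.6 x 68.6 long-axis 89.8 deg
36 [357. 132.] 1398 z 0.017 ctr (450.9,422.2) size 221.1 x 150.7 long-axis -9.6 deg
74 [133. 156.] 1149 z 0.016 ctr (35.5,-18.1) size 216.2 x 151.8 long-axis 59.7 deg
106 [359. 162.] 453 z 0.024 ctr (543.1,344.6) size 232.6 x 130.4 long-axis 38.3 deg
160 [241. 198.] 284 z 0.016 ctr (368.8,53.2) size 101.5 x 29.2 long-axis 7.7 deg
228 [240. 243.] 366 z 0.022 ctr (457.9,-50.8) size 73.3 x 34.4 long-axis -20.5 deg
229 [297. 241.] 304 z 0.022 ctr (563.1,40.4) size 64.4 x 38.0 long-axis 0.3 deg
233 [351. 254.] 466 z 0.023 ctr (708.5,40.4) size 213.5 x 138.1 long-axis -86.2 deg
238 [147. 246.] 420 z 0.021 ctr (29
[... 361 characters left out ...]
g-axis -25.6 deg
258 [106. 295.] 475 z 0.022 ctr (316.7,-337.7) size 89.6 x 39.0 long-axis 78.0 deg
267 [325. 321.] 298 z 0.024 ctr (729.3,-84.7) size 157.4 x 47.3 long-axis 19.6 deg
282 [381. 350.] 204 z 0.023 ctr (861.4,-61.8) size 100.5 x 19.6 long-axis 21.5 deg
288 [198. 399.] 191 z 0.022 ctr (636.6,-372.4) size 112.4 x 7.6 long-axis 89.2 deg
now [0.5501 0.0417 0.1444] yaw 90.6 gap 0.0596 F [ 0.1 -0.1  0.8] j6 -0.08 t 34.7
end [0.5522 0.0417 0.0164] yaw 90.4 8 rows
[-0.4, -0.001, 0, 0.037, 0, 0, 0.1, -0.4, -0.001, 0, 0.037, 0, 0, 0.1, -0.4, 0, 0, 0.018, 0, 0, 0, -0.4, 0, 0, 0.018, 0, 0, 0, -0.4, 0, 0, 0.018, 0, 0, 0, -0.4, 0, 0, 0, 0, 0, 0, -0.4, 0, 0, 0, 0, 0, 0, -0.4, 0, 0, 0, 0, 0, 0]
```

View pics/s5.png

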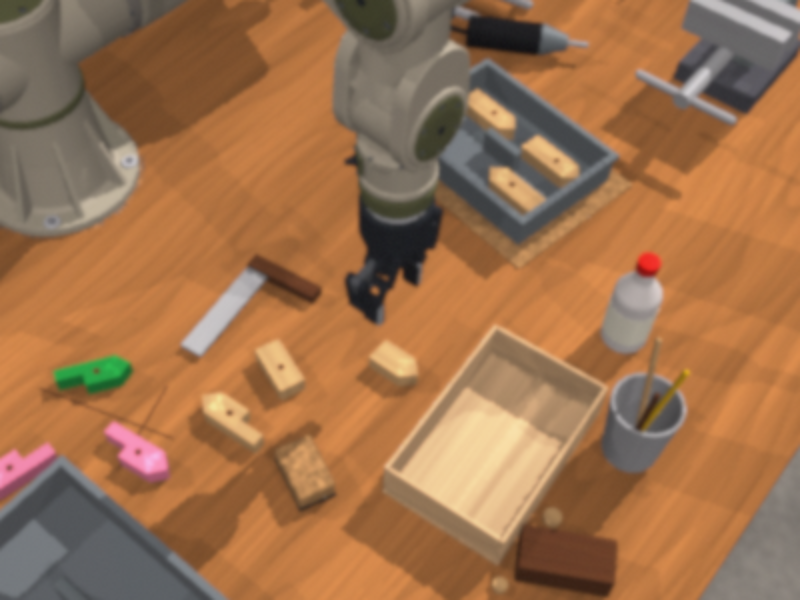

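View pics/t5.png

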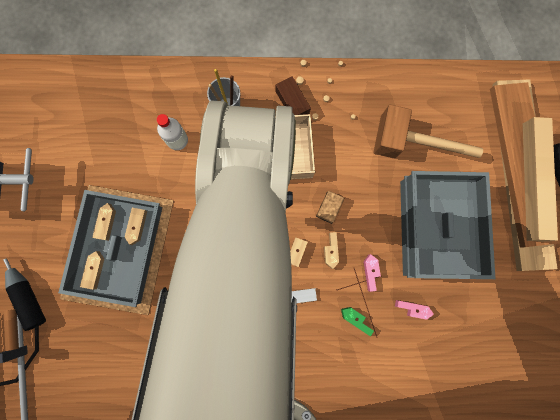

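All three whole hulls lie flat in the tray. At top-view pixels (104,221), (135,225) and (92,270) they sit clear of the rib. Next come the spoiled ones, starting with the snapped hull.

move_arm:
  deltas: [-0.4,-0.001,0,0.037,0,0,0.1,-0.4,-0.001,0,0.037,0,0,0.1,-0.4,0,0,0.018,0,0,0,-0.4,0,0,0.018,0,0,0,-0.4,0,0,0.018,0,0,0,-0.4,0,0,0,0,0,0,-0.4,0,0,0,0,0,0,-0.4,0,0,0,0,0,0]

```text
clock: 35.72
tcp_pos: [0.5532, 0.0406, 0.0173]
orientation: [0.001, -0.003, 1.0, 0.0]
wrist_force: [1.0, 0.6, 0.1]
finger_gap: 0.0597
```

move_arm:
  deltas: [0.2,0,0,0,0,0,0,1,0,0,0,0,0,0,1,0,0,0,0,0,0,1,0,0,0,0,0,0,1,0,0,0,0,0,0]

```text
clock: 36.35
tcp_pos: [0.553, 0.0404, 0.0172]
orientation: [0.001, -0.003, 1.0, 0.0]
wrist_force: [-0.5, 0.3, 6.3]
finger_gap: 0.0307
```

Run:
```python
from h import *
p=imaging.read_camera("scene")
W=cloud(p)
m=(W[...,2]>.05)&(W[...,2]<.066)&(abs(W[...,1]-.022)<.13)&(abs(W[...,0]-.713)<.1)&(W[...,1]<.15); 
n,L,S,C=cv2.connectedComponentsWithStats(m.astype(np.uint8))
i=1+np.argmax(S[1:,4]); v,u=np.nonzero(L==i); print("bin",len(u),rc(raypts(p,np.c_[u,v],.06)))
from plan import *
plan([(.552,.0413,.12,90.4,1,.045),(.71,.08,.12,94,1,.045),("hold",1,3)])
```

```text
bin 1071 ctr (714.9,25.2) size 235.1 x 151.4 long-axis -86.1 deg
now [0.553  0.0404 0.0172] yaw 90.3 gap 0.0304 F [-1.   0.8  5.9] j6 -0.08 t 36.4
end [0.7098 0.0803 0.1202] yaw 94.0 10 rows
[1, 0, 0, -0.034, 0, 0.1, 0, 1, 0.001, 0.001, -0.035, 0, 0, 0, 1, 0, 0, -0.034, 0, 0, -0.1, 1, -0.04, 0.009, 0, 0, 0, -0.9, 1, -0.039, 0.009, 0, 0, 0, -0.9, 1, -0.04, 0.008, 0, 0, 0, -0.9, 1, -0.04, 0.008, 0, 0, 0, -0.9, 1, 0, 0, 0, 0, 0, 0, 1, 0, 0, 0, 0, 0, 0, 1, 0, 0, 0, 0, 0, 0]
```

move_arm:
  deltas: [1,0,0,-0.034,0,0,0,1,0.001,0.001,-0.035,0,0,0,1,0,0,-0.034,0,0,-0.1,1,-0.04,0.011,0,0,0,-0.9,1,-0.039,0.011,0,0,0,-0.9,1,-0.04,0.01,0,0,0,-0.9,1,-0.04,0.01,0,0,0,-0.9,1,0,0,0,0,0,0,1,0,0,0,0,0,0,1,0,0,0,0,0,0]

```text
clock: 37.65
tcp_pos: [0.7079, 0.088, 0.1195]
orientation: [-0.0, -0.035, 0.999, 0.0]
wrist_force: [-1.0, -1.0, -0.2]
finger_gap: 0.0304
```

Run:
```python
from plan import *
plan([(.709,.088,.027,94,1,.025),("hold",1,3)])
```

```text
now [0.7079 0.088  0.1195] yaw 94.0 gap 0.0304 F [-1.  -1.  -0.2] j6 -0.06 t 37.6
end [0.7088 0.0881 0.0265] yaw 94.0 7 rows
[1, 0, 0, 0.023, 0, 0, 0, 1, -0.001, 0, 0.023, 0, 0, 0, 1, 0, 0, 0.023, 0, 0, 0, 1, 0, 0, 0.024, 0, 0, 0, 1, 0, 0, 0, 0, 0, 0, 1, 0, 0, 0, 0, 0, 0, 1, 0, 0, 0, 0, 0, 0]
```

move_arm:
  deltas: [1,0,0,0.023,0,0,0,1,-0.001,0,0.023,0,0,0,1,0,0,0.023,0,0,0,1,0,0,0.024,0,0,0,1,0,0,0,0,0,0,1,0,0,0,0,0,0,1,0,0,0,0,0,0]

```text
clock: 38.52
tcp_pos: [0.711, 0.0884, 0.0283]
orientation: [0.002, -0.035, 0.999, 0.0]
wrist_force: [0.7, 0.4, 0.3]
finger_gap: 0.0302
```

move_arm:
  deltas: [0.05,0,0,0,0,0,0,0.05,0,0,0,0,0,0,0.05,0,0,0,0,0,0,0.05,0,0,-0.01,0,0,0,0.05,0,0,-0.03,0,0,0,-0.2,0,0,-0.05,0,0,0,-0.4,0,0,-0.04,0,0,0,-0.4,0,0,0,0,0,0]

```text
clock: 39.52
tcp_pos: [0.7126, 0.0885, 0.1623]
orientation: [0.005, -0.035, 0.999, 0.0]
wrist_force: [1.0, 0.2, -0.6]
finger_gap: 0.0598
```

Run:
```python
from plan import *
plan([(.56,.02,.17,80,-.4),(.4535,-.0495,.14,69.2,-.4),("hold",-.4,3)])
```

```text
now [0.7126 0.0885 0.1623] yaw 94.0 gap 0.0598 F [ 1.   0.2 -0.6] j6 -0.06 t 39.5
end [ 0.4533 -0.0495  0.1401] yaw 69.2 10 rows
[-0.4, 0.039, -0.014, -0.002, 0, 0.6, 3.5, -0.4, 0.039, -0.017, -0.002, 0, 0, 3.5, -0.4, 0.037, -0.019, -0.002, 0, 0, 3.5, -0.4, 0.036, -0.022, -0.002, 0, 0, 3.5, -0.4, 0.031, -0.029, 0.01, 0, 0, 3.6, -0.4, 0.029, -0.03, 0.01, 0, 0, 3.6, -0.4, 0.027, -0.033, 0.01, 0, 0, 3.6, -0.4, 0, 0, 0, 0, 0, 0, -0.4, 0, 0, 0, 0, 0, 0, -0.4, 0, 0, 0, 0, 0, 0]
```

move_arm:
  deltas: [-0.4,0.039,-0.014,-0.002,0,0,3.5,-0.4,0.039,-0.017,-0.002,0,0,3.5,-0.4,0.037,-0.019,-0.002,0,0,3.5,-0.4,0.036,-0.022,-0.002,0,0,3.5,-0.4,0.031,-0.029,0.01,0,0,3.6,-0.4,0.029,-0.03,0.01,0,0,3.6,-0.4,0.027,-0.033,0.01,0,0,3.6,-0.4,0,0,0,0,0,0,-0.4,0,0,0,0,0,0,-0.4,0,0,0,0,0,0]

```text
clock: 40.78
tcp_pos: [0.4518, -0.0495, 0.1346]
orientation: [0.001, 0.18, 0.984, 0.0]
wrist_force: [0.3, 0.1, -0.7]
finger_gap: 0.0596
```

Run:
```python
from plan import *
from h import *
p2=imaging.read_camera("scene"); cv2.imwrite("pics/s6.png",cv2.resize(p2["img"][60:360,100:500,::-1],None,fx=2,fy=2))
hulls(p2)
plan([(.4535,-.0495,.07,69.2,-.4,.045),(.4535,-.0495,.0165,69.2,-.4,.02),("hold",-.4,3)])
```

```text
1 [333.   6.] 306 z 0.022 ctr (85.2,855.9) size 222.3 x 90.9 long-axis 39.0 deg
14 [427.  28.] 136 z 0.022 ctr (380.0,956.0) size 60.2 x 47.6 long-axis 39.1 deg
18 [299.  37.] 168 z 0.017 ctr (87.7,655.8) size 157.5 x 38.9 long-axis -1.1 deg
26 [435.  39.] 224 z 0.022 ctr (430.7,917.5) size 87.6 x 45.7 long-axis 39.1 deg
36 [346.  55.] 139 z 0.017 ctr (253.3,680.3) size 124.7 x 26.9 long-axis 3.8 deg
37 [311.  58.] 203 z 0.017 ctr (167.6,600.4) size 186.5 x 30.6 long-axis 7.8 deg
66 [360.  82.] 296 z 0.026 ctr (368.3,598.5) size 177.7 x 37.7 long-axis 35.5 deg
69 [447.  89.] 187 z 0.030 ctr (576.5,725.3) size 92.5 x 28.8 long-axis -89.1 deg
70 [474.  99.] 533 z 0.029 ctr (652.8,769.3) size 184.5 x 68.8 long-axis 89.1 deg
107 [131. 156.] 1161 z 0.016 ctr (32.0,-19.1) size 216.8 x 155.0 long-axis 57.2 deg
108 [347. 157.] 568 z 0.023 ctr (495.2,333.4) size 296.2 x 156.3 long-axis 26.0 deg
242 [352. 254.] 477 z 0.023 ctr (708.5,40.5) size 214.0 x 138.6 long-axis -86.1 deg
247 [240. 243.] 363 z 0.022 ctr (458.2,-51.0) size 73.5 x 34.1 long-axis -20.9 deg
257 [147. 246.] 415 z 0.022 ctr (2
[... 365 characters left out ...]
s -25.5 deg
277 [106. 295.] 483 z 0.022 ctr (317.0,-337.7) size 89.6 x 39.6 long-axis 78.6 deg
283 [324. 321.] 285 z 0.023 ctr (728.2,-84.8) size 157.1 x 42.5 long-axis 17.4 deg
300 [381. 350.] 196 z 0.024 ctr (862.1,-61.9) size 101.6 x 19.9 long-axis 21.9 deg
310 [199. 398.] 189 z 0.023 ctr (637.2,-372.6) size 109.6 x 8.2 long-axis 89.5 deg
now [ 0.4518 -0.0494  0.1345] yaw 69.3 gap 0.0598 F [-0.5 -0.5 -0.3] j6 0.08 t 40.8
end [ 0.4537 -0.0501  0.0165] yaw 69.2 8 rows
[-0.4, -0.001, 0, 0.032, 0, 0.1, 0, -0.4, -0.001, 0, 0.033, 0, 0, 0.1, -0.4, 0, 0, 0.018, 0, 0, 0, -0.4, 0, 0, 0.017, 0, 0, 0, -0.4, 0, 0, 0.018, 0, 0, 0, -0.4, 0, 0, 0, 0, 0, 0, -0.4, 0, 0, 0, 0, 0, 0, -0.4, 0, 0, 0, 0, 0, 0]
```

View pics/s6.png

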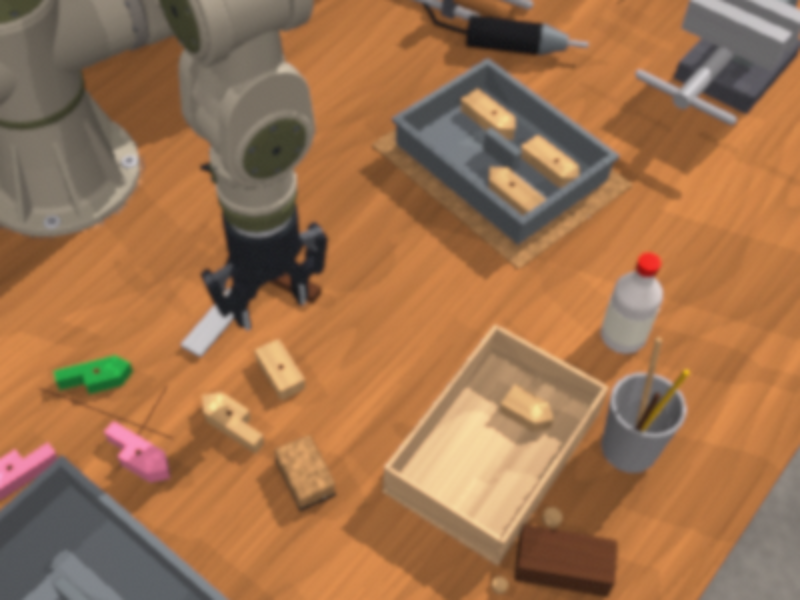

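move_arm:
  deltas: [-0.4,-0.001,0,0.032,0,0.1,0,-0.4,-0.001,0,0.033,0,0,0.1,-0.4,0,0,0.018,0,0,0,-0.4,0,0,0.017,0,0,0,-0.4,0,0,0.018,0,0,0,-0.4,0,0,0,0,0,0,-0.4,0,0,0,0,0,0,-0.4,0,0,0,0,0,0]

```text
clock: 41.82
tcp_pos: [0.4533, -0.0503, 0.017]
orientation: [0.0, 0.181, 0.983, 0.0]
wrist_force: [0.5, 0.2, 0.6]
finger_gap: 0.0597
```

move_arm:
  deltas: [0.2,0,0,0,0,0,0,1,0,0,0,0,0,0,1,0,0,0,0,0,0,1,0,0,0,0,0,0,1,0,0,0,0,0,0]

```text
clock: 42.45
tcp_pos: [0.453, -0.0504, 0.017]
orientation: [0.0, 0.181, 0.983, 0.0]
wrist_force: [-1.3, 0.4, 5.8]
finger_gap: 0.0306
```

Run:
```python
from plan import *
plan([(.4535,-.0495,.12,69.2,1,.045),(.56,-.02,.13,80,1,.045),(.714,.021,.12,94,1,.045),("hold",1,3)])
```

```text
now [ 0.453  -0.0504  0.017 ] yaw 69.1 gap 0.0306 F [-1.3  0.4  5.8] j6 0.08 t 42.5
end [0.7143 0.021  0.1201] yaw 94.0 13 rows
[1, 0, 0, -0.034, 0, 0, 0, 1, 0, 0.001, -0.035, 0, 0, 0, 1, 0, 0, -0.034, 0, 0, -0.1, 1, -0.03, 0.022, -0.003, 0, 0, -3.6, 1, -0.031, 0.02, -0.004, 0, 0, -3.6, 1, -0.032, 0.018, -0.003, 0, 0, -3.6, 1, -0.036, 0.017, 0.003, 0, 0, -3.5, 1, -0.037, 0.014, 0.002, 0, 0, -3.5, 1, -0.038, 0.012, 0.003, 0, 0, -3.5, 1, -0.039, 0.01, 0.002, 0, 0, -3.5]
[1, 0, 0, 0, 0, 0, 0, 1, 0, 0, 0, 0, 0, 0, 1, 0, 0, 0, 0, 0, 0]
```

move_arm:
  deltas: [1,0,0,-0.034,0,0,0,1,0,0.001,-0.035,0,0,0,1,0,0,-0.034,0,0,-0.1,1,-0.03,0.022,-0.003,0,0,-3.6,1,-0.031,0.02,-0.004,0,0,-3.6,1,-0.032,0.018,-0.003,0,0,-3.6,1,-0.036,0.017,0.003,0,0,-3.5,1,-0.037,0.014,0.002,0,0,-3.5,1,-0.038,0.012,0.003,0,0,-3.5,1,-0.039,0.01,0.002,0,0,-3.5]

```text
clock: 43.7
tcp_pos: [0.7148, 0.0214, 0.1186]
orientation: [-0.001, -0.036, 0.999, 0.0]
wrist_force: [0.0, -0.4, -0.3]
finger_gap: 0.0307
```

move_arm:
  deltas: [1,0,0,0,0,0,0,1,0,0,0,0,0,0,1,0,0,0,0,0,0]

```text
clock: 44.08
tcp_pos: [0.7129, 0.0208, 0.1193]
orientation: [-0.001, -0.035, 0.999, 0.0]
wrist_force: [0.5, 0.1, -1.0]
finger_gap: 0.0306
```

Run:
```python
from plan import *
plan([(.714,.021,.027,94,1,.025),("hold",1,3)])
```

```text
now [0.7129 0.0208 0.1193] yaw 94.0 gap 0.0306 F [ 0.5  0.1 -1. ] j6 -0.15 t 44.1
end [0.7139 0.0209 0.0273] yaw 94.0 7 rows
[1, 0, 0, 0.023, 0.1, -0.1, 0, 1, -0.001, 0, 0.023, 0, 0, 0, 1, 0, 0, 0.023, 0, 0, 0, 1, 0, 0, 0.023, 0, 0, 0, 1, 0, 0, 0, 0, 0, 0, 1, 0, 0, 0, 0, 0, 0, 1, 0, 0, 0, 0, 0, 0]
```

move_arm:
  deltas: [1,0,0,0.023,0,0,0,1,-0.001,0,0.023,0,0,0,1,0,0,0.023,0,0,0,1,0,0,0.023,0,0,0,1,0,0,0,0,0,0,1,0,0,0,0,0,0,1,0,0,0,0,0,0]

```text
clock: 44.95
tcp_pos: [0.7157, 0.0211, 0.0289]
orientation: [0.001, -0.035, 0.999, 0.0]
wrist_force: [-0.3, 0.0, -0.0]
finger_gap: 0.0306
```

move_arm:
  deltas: [0.05,0,0,0,0,0,0,0.05,0,0,0,0,0,0,0.05,0,0,0,0,0,0,0.05,0,0,-0.01,0,0,0,0.05,0,0,-0.03,0,0,0,-0.2,0,0,-0.05,0,0,0,-0.4,0,0,-0.04,0,0,0,-0.4,0,0,0,0,0,0]

```text
clock: 45.95
tcp_pos: [0.7176, 0.021, 0.1629]
orientation: [0.004, -0.035, 0.999, -0.0]
wrist_force: [0.4, 0.4, -0.0]
finger_gap: 0.0598
```

Run:
```python
from plan import *
plan([(.56,-.06,.17,93,-.4),(.450,-.135,.14,93.6,-.4),("hold",-.4,3)])
```

```text
now [0.7176 0.021  0.1629] yaw 94.0 gap 0.0598 F [ 0.4  0.4 -0. ] j6 -0.15 t 46.0
end [ 0.4504 -0.1345  0.1398] yaw 93.6 10 rows
[-0.4, 0.041, -0.017, -0.002, 0, 0.5, 0.3, -0.4, 0.04, -0.018, -0.002, 0, 0, 0.2, -0.4, 0.041, -0.018, -0.002, 0, 0, 0.3, -0.4, 0.04, -0.018, -0.001, 0, 0, 0.2, -0.4, 0.038, -0.023, 0.01, 0, 0, -0.2, -0.4, 0.038, -0.023, 0.01, 0, 0, -0.2, -0.4, 0.038, -0.022, 0.01, 0, 0, -0.2, -0.4, 0, 0, 0, 0, 0, 0, -0.4, 0, 0, 0, 0, 0, 0, -0.4, 0, 0, 0, 0, 0, 0]
```

move_arm:
  deltas: [-0.4,0.041,-0.017,-0.002,0,0,0.3,-0.4,0.04,-0.018,-0.002,0,0,0.2,-0.4,0.041,-0.018,-0.002,0,0,0.3,-0.4,0.04,-0.018,-0.001,0,0,0.2,-0.4,0.038,-0.023,0.01,0,0,-0.2,-0.4,0.038,-0.023,0.01,0,0,-0.2,-0.4,0.038,-0.022,0.01,0,0,-0.2,-0.4,0,0,0,0,0,0,-0.4,0,0,0,0,0,0,-0.4,0,0,0,0,0,0]

```text
clock: 47.2
tcp_pos: [0.4487, -0.1341, 0.1344]
orientation: [-0.0, -0.032, 0.999, 0.0]
wrist_force: [-0.1, -0.2, 0.1]
finger_gap: 0.0599
```

Run:
```python
from plan import *
from h import *
p2=imaging.read_camera("scene"); cv2.imwrite("pics/s7.png",cv2.resize(p2["img"][60:360,100:500,::-1],None,fx=2,fy=2))
hulls(p2)
plan([(.4495,-.135,.07,93.6,-.4,.045),(.4495,-.135,.0165,93.6,-.4,.02),("hold",-.4,3)])
```

```text
1 [333.   6.] 306 z 0.022 ctr (83.7,857.7) size 215.4 x 85.3 long-axis 39.0 deg
8 [427.  27.] 138 z 0.022 ctr (380.3,956.3) size 59.5 x 47.6 long-axis 39.1 deg
11 [298.  37.] 166 z 0.018 ctr (87.8,654.9) size 157.2 x 44.0 long-axis -2.9 deg
19 [435.  39.] 229 z 0.021 ctr (429.5,917.3) size 90.0 x 45.7 long-axis 39.1 deg
22 [301.  54.] 281 z 0.018 ctr (141.3,595.2) size 245.0 x 43.9 long-axis 4.5 deg
29 [346.  55.] 142 z 0.017 ctr (254.7,679.9) size 122.1 x 27.8 long-axis 3.5 deg
57 [360.  82.] 291 z 0.026 ctr (368.4,597.8) size 177.6 x 35.5 long-axis 34.1 deg
63 [447.  89.] 194 z 0.030 ctr (576.3,724.9) size 92.5 x 29.1 long-axis -89.3 deg
64 [474. 100.] 537 z 0.029 ctr (652.4,770.3) size 182.3 x 69.4 long-axis 89.9 deg
100 [347. 157.] 561 z 0.024 ctr (495.1,333.3) size 296.0 x 155.9 long-axis 25.9 deg
119 [126. 160.] 1002 z 0.016 ctr (34.5,-46.7) size 215.7 x 115.4 long-axis 34.2 deg
185 [242. 198.] 270 z 0.016 ctr (368.9,55.0) size 102.6 x 24.8 long-axis 6.7 deg
196 [352. 254.] 472 z 0.023 ctr (661.9,65.9) size 248.9 x 117.3 long-axis 60.0 deg
197 [147. 246.] 419 z 0.022 ctr (294.1
[... 521 characters left out ...]
xis -24.6 deg
221 [106. 295.] 476 z 0.022 ctr (316.8,-337.7) size 89.6 x 38.8 long-axis 77.8 deg
228 [321. 320.] 273 z 0.023 ctr (722.4,-86.6) size 150.6 x 12.0 long-axis 4.3 deg
246 [381. 350.] 205 z 0.023 ctr (861.6,-61.7) size 102.2 x 22.2 long-axis 20.6 deg
258 [198. 399.] 192 z 0.023 ctr (637.1,-373.2) size 110.9 x 8.0 long-axis 88.9 deg
now [ 0.4487 -0.134   0.1344] yaw 93.7 gap 0.0595 F [ 0.3 -0.1  0.1] j6 -0.53 t 47.2
end [ 0.4497 -0.1349  0.0164] yaw 93.6 8 rows
[-0.4, 0, -0.001, 0.032, 0, 0, 0, -0.4, -0.001, 0, 0.032, 0, 0, 0.1, -0.4, 0, 0, 0.018, 0, 0, 0, -0.4, 0, 0, 0.018, 0, 0, 0, -0.4, 0, 0, 0.018, 0, 0, 0, -0.4, 0, 0, 0, 0, 0, 0, -0.4, 0, 0, 0, 0, 0, 0, -0.4, 0, 0, 0, 0, 0, 0]
```

View pics/s7.png

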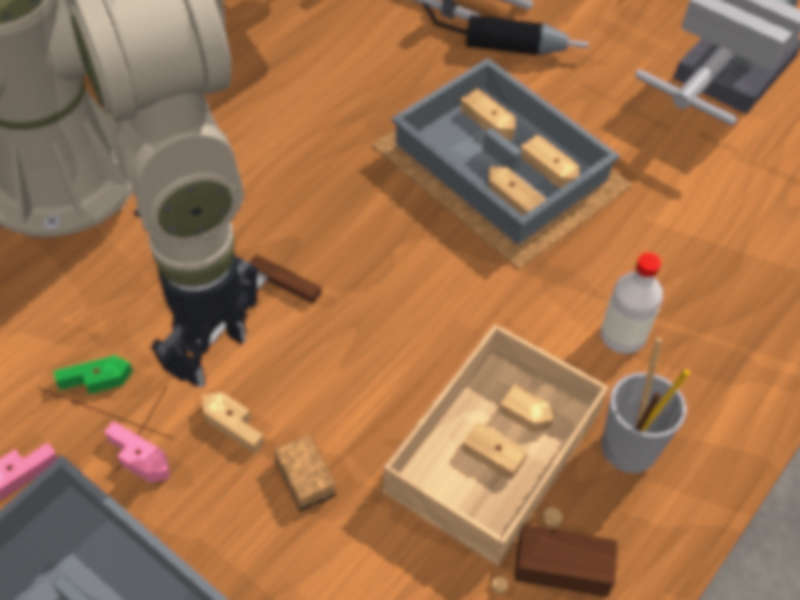

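The snapped hull and the bar are in the bin at crop pixels (526,405) and (496,448). The pale chipped hull at (230,415) is the real odd_stern. The green one at (93,373) and the two pink ones at (140,450) and (10,470) are look-alikes and stay where they are.

move_arm:
  deltas: [-0.4,0,-0.001,0.032,0,0,0,-0.4,-0.001,0,0.032,0,0,0.1,-0.4,0,0,0.018,0,0,0,-0.4,0,0,0.018,0,0,0,-0.4,0,0,0.018,0,0,0,-0.4,0,0,0,0,0,0,-0.4,0,0,0,0,0,0,-0.4,0,0,0,0,0,0]

```text
clock: 48.25
tcp_pos: [0.4495, -0.1353, 0.017]
orientation: [0.0, -0.031, 1.0, 0.0]
wrist_force: [1.2, 0.3, 0.4]
finger_gap: 0.06
```

move_arm:
  deltas: [0.2,0,0,0,0,0,0,1,0,0,0,0,0,0,1,0,0,0,0,0,0,1,0,0,0,0,0,0,1,0,0,0,0,0,0]

```text
clock: 48.88
tcp_pos: [0.4491, -0.1354, 0.0169]
orientation: [0.0, -0.031, 1.0, 0.0]
wrist_force: [-0.9, 0.6, 6.8]
finger_gap: 0.0308
```

Run:
```python
from plan import *
plan([(.4495,-.135,.12,93.6,1,.045),(.55,-.09,.13,94,1,.045),(.710,-.045,.12,94,1,.045),("hold",1,3)])
```

```text
now [ 0.4491 -0.1354  0.0169] yaw 93.5 gap 0.0308 F [-0.9  0.6  6.8] j6 -0.53 t 48.9
end [ 0.7097 -0.0455  0.12  ] yaw 94.0 13 rows
[1, 0, 0, -0.034, 0, 0, 0, 1, 0, 0, -0.035, 0, 0, 0, 1, 0, 0, -0.034, 0, 0, -0.1, 1, -0.035, 0.013, -0.003, 0, 0, -0.1, 1, -0.034, 0.013, -0.004, 0, 0, -0.1, 1, -0.035, 0.013, -0.003, 0, 0, -0.2, 1, -0.041, 0.008, 0.003, 0, 0, 0, 1, -0.04, 0.009, 0.002, 0, 0, 0, 1, -0.041, 0.008, 0.003, 0, 0, 0, 1, -0.04, 0.008, 0.002, 0, 0, 0]
[1, 0, 0, 0, 0, 0, 0, 1, 0, 0, 0, 0, 0, 0, 1, 0, 0, 0, 0, 0, 0]
```

move_arm:
  deltas: [1,0,0,-0.034,0,0,0,1,0,0,-0.035,0,0,0,1,0,0,-0.034,0,0,-0.1,1,-0.035,0.013,-0.003,0,0,-0.1,1,-0.034,0.013,-0.004,0,0,-0.1,1,-0.035,0.013,-0.003,0,0,-0.2,1,-0.041,0.008,0.003,0,0,0,1,-0.04,0.009,0.002,0,0,0,1,-0.041,0.008,0.003,0,0,0,1,-0.04,0.008,0.002,0,0,0]

```text
clock: 50.12
tcp_pos: [0.7102, -0.0448, 0.1184]
orientation: [-0.001, -0.035, 0.999, 0.0]
wrist_force: [0.3, -0.4, 0.7]
finger_gap: 0.0308
```

move_arm:
  deltas: [1,0,0,0,0,0,0,1,0,0,0,0,0,0,1,0,0,0,0,0,0]

```text
clock: 50.5
tcp_pos: [0.7082, -0.0456, 0.1192]
orientation: [-0.001, -0.035, 0.999, 0.0]
wrist_force: [-0.6, -0.4, -0.5]
finger_gap: 0.0307
```

Run:
```python
from plan import *
plan([(.710,-.045,.027,94,1,.025),("hold",1,3)])
```

```text
now [ 0.7082 -0.0456  0.1192] yaw 94.0 gap 0.0307 F [-0.6 -0.4 -0.5] j6 -0.25 t 50.5
end [ 0.7102 -0.0455  0.0272] yaw 94.0 7 rows
[1, 0, 0, 0.023, 0.1, -0.1, 0, 1, -0.001, 0, 0.023, 0, 0, 0, 1, 0, 0, 0.023, 0, 0, 0, 1, -0.001, 0, 0.023, 0, 0, 0, 1, 0, 0, 0, 0, 0, 0, 1, 0, 0, 0, 0, 0, 0, 1, 0, 0, 0, 0, 0, 0]
```

move_arm:
  deltas: [1,0,0,0.023,0,0,0,1,-0.001,0,0.023,0,0,0,1,0,0,0.023,0,0,0,1,-0.001,0,0.023,0,0,0,1,0,0,0,0,0,0,1,0,0,0,0,0,0,1,0,0,0,0,0,0]

```text
clock: 51.38
tcp_pos: [0.7108, -0.0455, 0.0282]
orientation: [-0.0, -0.035, 0.999, 0.0]
wrist_force: [-3.8, -0.9, 5.6]
finger_gap: 0.0306
```

move_arm:
  deltas: [0.05,0,0,0,0,0,0,0.05,0,0,0,0,0,0,0.05,0,0,0,0,0,0,0.05,0,0,-0.01,0,0,0,0.05,0,0,-0.03,0,0,0,-0.2,0,0,-0.05,0,0,0,-0.4,0,0,-0.05,0,0,0,-0.4,0,0,-0.05,0,0,0]

```text
clock: 52.38
tcp_pos: [0.7113, -0.0458, 0.219]
orientation: [-0.0, -0.035, 0.999, 0.0]
wrist_force: [0.2, -1.2, -0.6]
finger_gap: 0.0597
```

Run:
```python
from plan import *
plan([(.45,-.15,.26,94,-.4),("hold",-.4,3)])
```

```text
now [ 0.7113 -0.0458  0.219 ] yaw 94.0 gap 0.0597 F [ 0.2 -1.2 -0.6] j6 -0.25 t 52.4
end [ 0.4499 -0.1502  0.26  ] yaw 94.0 9 rows
[-0.4, 0.045, -0.014, -0.007, 0, 0, 0, -0.4, 0.044, -0.015, -0.007, 0, 0, 0, -0.4, 0.045, -0.014, -0.006, 0, 0, 0, -0.4, 0.045, -0.014, -0.007, 0, 0, 0, -0.4, 0.044, -0.014, -0.007, 0, 0, 0, -0.4, 0.045, -0.015, -0.007, 0, 0, 0, -0.4, 0, 0, 0, 0, 0, 0, -0.4, 0, 0, 0, 0, 0, 0, -0.4, 0, 0, 0, 0, 0, 0]
```

move_arm:
  deltas: [-0.4,0.045,-0.014,-0.007,0,0,0,-0.4,0.044,-0.015,-0.007,0,0,0,-0.4,0.045,-0.014,-0.006,0,0,0,-0.4,0.045,-0.014,-0.007,0,0,0,-0.4,0.044,-0.014,-0.007,0,0,0,-0.4,0.045,-0.015,-0.007,0,0,0,-0.4,0,0,0,0,0,0,-0.4,0,0,0,0,0,0,-0.4,0,0,0,0,0,0]

```text
clock: 53.5
tcp_pos: [0.4509, -0.1498, 0.258]
orientation: [-0.0, -0.035, 0.999, 0.0]
wrist_force: [0.2, 0.3, 0.3]
finger_gap: 0.0597
```

Run:
```python
from h import *
p=imaging.read_camera("top"); cv2.imwrite("pics/t8.png",p["img"][:,:,::-1])
p2=imaging.read_camera("scene"); cv2.imwrite("pics/s8.png",cv2.resize(p2["img"][60:360,100:500,::-1],None,fx=2,fy=2))
W=cloud(p2)
for nm,c in(("bin",(263,250)),):
    pass
for q in (p,p2):
    W=cloud(q)
    m=(abs(W[...,0]-.715)<.06)&(abs(W[...,1]-.022)<.1)&(W[...,2]>.016)&(W[...,2]<.05)
    n,L,S,C=cv2.connectedComponentsWithStats(m.astype(np.uint8))
    for i in range(1,n):
        if S[i,4]>100: print("bin obj",C[i].round(),S[i,4],W[L==i].mean(0).round(3),W[L==i][:,2].max().round(3))
    m=(abs(W[...,0]-.46)<.1)&(abs(W[...,1]-.396)<.07)&(W[...,2]>.024)&(W[...,2]<.043)
    n,L,S,C=cv2.connectedComponentsWithStats(m.astype(np.uint8))
    for i in range(1,n):
        if S[i,4]>100: print("tray obj",C[i].round(),S[i,4],W[L==i].mean(0).round(3),W[L==i][:,2].max().round(3))
W=cloud(p)
m=(W[...,2]>.053)&(W[...,2]<.066)&(abs(W[...,1]-.396)<.13)&(abs(W[...,0]-.46)<.16); v,u=np.nonzero(m); print("tray",rc(raypts(p,np.c_[u,v],.059)),np.median(W[m],0))
hulls(p)
```

```text
bin obj [295. 148.] 330 [ 0.716 -0.045  0.026] 0.032
bin obj [269. 148.] 327 [0.714 0.02  0.026] 0.033
bin obj [242. 149.] 267 [0.712 0.088 0.026] 0.031
tray obj [103. 223.] 471 [0.521 0.422 0.034] 0.04
tray obj [134. 225.] 492 [0.516 0.347 0.034] 0.039
tray obj [ 91. 271.] 530 [0.407 0.443 0.034] 0.041
bin obj [363. 263.] 348 [0.717 0.086 0.027] 0.034
bin obj [347. 284.] 454 [0.719 0.019 0.027] 0.034
bin obj [330. 305.] 492 [ 0.721 -0.047  0.026] 0.034
tray obj [344. 116.] 313 [0.411 0.442 0.034] 0.042
tray obj [374. 139.] 321 [0.523 0.422 0.034] 0.042
tray obj [357. 154.] 334 [0.519 0.346 0.035] 0.043
tray ctr (462.1,393.8) size 247.4 x 183.7 long-axis -10.1 deg [0.45506985 0.4000126  0.05792569]
1 [516.  85.] 170 z 0.021 ctr (891.3,-641.8) size 117.9 x 60.7 long-axis 56.9 deg
2 [499. 133.] 274 z 0.028 ctr (762.4,-575.5) size 245.5 x 9.4 long-axis 6.1 deg
18 [382. 142.] 128 z 0.023 ctr (748.7,-266.7) size 122.9 x 54.0 long-axis 15.6 deg
20 [264. 125.] 303 z 0.023 ctr (760.4,30.1) size 223.2 x 56.9 long-axis -86.8 deg
21 [294. 148.] 342 z 0.026 ctr (717.4,-43.1) size 92.0 x 33.0 lon
[... 293 characters left out ...]
133.3) size 72.0 x 45.4 long-axis -25.2 deg
51 [117. 219.] 419 z 0.014 ctr (528.7,389.5) size 101.2 x 65.4 long-axis -1.7 deg
55 [149. 255.] 263 z 0.023 ctr (447.4,309.3) size 239.4 x 7.8 long-axis -10.1 deg
192 [ 29. 299.] 429 z 0.026 ctr (341.4,593.6) size 224.0 x 41.7 long-axis 25.0 deg
216 [253. 288.] 335 z 0.016 ctr (365.9,55.3) size 99.5 x 22.3 long-axis 7.9 deg
217 [372. 278.] 216 z 0.022 ctr (385.9,-231.5) size 57.0 x 32.4 long-axis -10.2 deg
332 [352. 316.] 242 z 0.022 ctr (300.9,-180.0) size 50.7 x 31.4 long-axis 56.6 deg
333 [ 21. 374.] 527 z 0.016 ctr (182.8,600.3) size 236.0 x 17.0 long-axis 7.8 deg
344 [272. 409.] 709 z 0.014 ctr (87.1,11.9) size 145.5 x 49.0 long-axis 89.6 deg
```

View pics/s8.png

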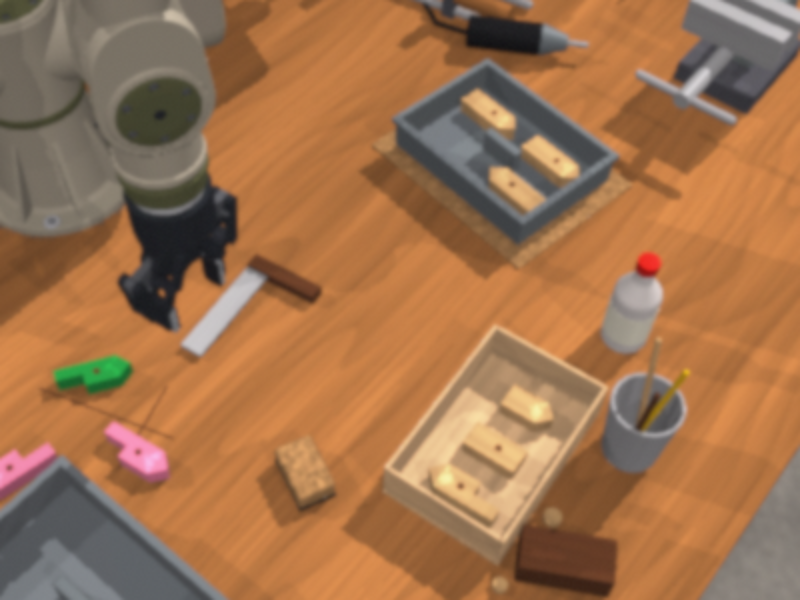

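View pics/t8.png

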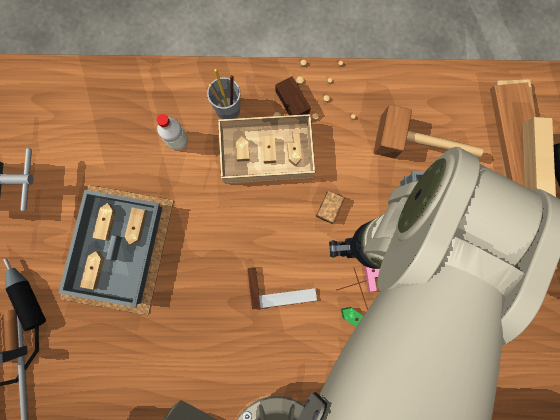

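Run:
```python
from workcell import order
print(order.hand_in())
```

```text
the job is handed in; nothing more can be done
None
```

I lifted the top tray off the pile by its rib and set it on the mat, sorted all six hulls on the bench, and handed the job in at about 54 s. Handing in returned no verdict.

- **Tray:** its centre measured about 2 mm from the mat's centre, with its long side at -10.1°, the same as the mat's.
- **Whole hulls:** there were three, and all lie flat on the tray floor, with their tops about 34 mm above the bench. I found no fourth whole hull.
- **Spoiled hulls:** the snapped one, the bowless bar and the stern-chipped one lie flat in the bin, with their tops about 26 mm up. I left the green and pink look-alikes alone.
- **Other things:** the sanding block and try square measured where they began. The glue bottle and mallet looked unmoved in the pictures.
- **Pile:** I did not measure the two remaining trays separately at the end, as the arm hid most of them in the last top view. They looked nested and in place in the earlier pictures.

No check failed or disagreed, and I saw no knocked hull and no slackening of the grip.

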